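Extend the vacuum column on the pump port

ROBOT

A 6-joint arm with a two-finger parallel gripper is mounted at the origin on the work surface. World frame = base frame: x ahead of the robot, y to its left, z up, the work surface at z = 0. Lengths are in m, angles in rad, forces in N, time in s.
With the tool pointing down it reaches from about 0.325 to 0.875 m from the base axis. Payload 4.4 kg.
Tool frame: the origin (TCP) lies at the very end of the fingers, on their centre line; the grasp point (between the pads) lies 19 mm behind it (grasp_offset is the distance from the TCP to the grasp point, in m); z points along the fingers, x is the direction in which the jaws open and shut, and the axes are right-handed (so a half turn about z gives the same grasp; the last joint's range is limited). The gripper opens to 85 mm and grips with 20 to 120 N. Pads are 22 mm wide; open, the fingers measure 114 mm over their backs; the gripper's body (76 mm by 85 mm) begins 54 mm behind the grasp point. The pads swing forward as they close: fully open they stand 13 mm farther back than shut.
Start: joints at [-1.349, 0.207, 1.542, -0, 1.393, -0.15], TCP at [0.209, -0.536, 0.231] pointing down, gripper open.
Joint ranges: [-2.73, 2.73], [-0.86, 2.22], [0.23, 2.46], [-1.11, 4.25], [0.08, 2.63], [-2.82, 2.82]. Speed limits (rad/s): [2.79, 2.79, 3.14, 3.14, 3.14, 3.14].

INTERFACE

Orientations are given as a unit quaternion [x, y, z, w].
In Python, from station import read_state, read_camera, sign_off, grasp_offset gives the robot as it stands.
- The arm moves only by the shell command python3 -m handwheel 'ROWS'. ROWS is a JSON object of lists of equal length, an entry for each row: "jaw": the gripper command: -1 is shut, 1 is fully open, values between are in proportion; "delta_pos": the shift along the tool's x, y, z in cm, a list of three; "twist": the turn about the tool's z in rad. A call has 1 to 10 rows; each row is the pose to reach, as a shift and turn from the pose commanded when the call began, along the tool's axes at that moment; what a row does not reach only later rows make up. A row lasts 1/12 s, in which the tool goes at most 41.7 mm and 7.16 degrees, less where a joint would pass 70% of its speed; a pose out of reach is approached as far as the arm can. A call with a gripper value outside its range is refused whole. The fingers move at their own pace and stop on an object; the grip force is fixed at half the most. Time passes only in rows, so rows that repeat a pose let the fingers close. It gives the time, the measured TCP pose, the force and the opening at its end, in the units of the state.
- read_state(): the state, without advancing time (a new reading comes with each control period).
- read_camera(name): name is "scene" or "side" or "wrist"; returns a dict with "img" (384x512x3 uint8, blue, green, red), "range_z" (384x512 float32, m along the optical axis (not along the pixel's ray), 0 where there is no reading), "vfov" (degrees; the focal length in pixels is half the picture's height over the tangent of half this angle, whatever the lens; pixels are square), "cx", "cy" (the principal point, pixels), "rvec" (rotation vector, rad) and "tvec" (3), from world to camera coordinates, as OpenCV has them. Camera axes: x right, y down, z forward; pixel columns grow to the right and rows downward; lengths in m; the calibration is good to about 2 mm. A picture is of the moment at which its call begins.
- sign_off(): hands the job in, once; it reports no verdict.
The state is a dict: "time": time; "qpos": joint angles; "joint_vel": joint speeds; "joint_torque": joint torques, N m; "tcp_pos": TCP position; "eef_rot": TCP orientation; "ft_force": force on the tool from outside, world axes, zero at the start; "ft_torque": the same for the moment, N m; "gripper_width": finger opening in m.
Only numpy, scipy, OpenCV 4.12 (cv2) and the standard library are available. Lean on these libraries where they do the work, as an engineer would, in place of code of your own. Each camera call takes 0.05 s, during which the arm holds its last target.

TASK

Lift the lever of the draw latch on the pump port well past centre so that its hook falls clear, and leave it open; then take the orange blanking cap off the port and set it down, flange down, centred on the narrow blue rest. After that stack all the aluminium rings, however many there are, flange down on the port's spigot, one on another, each fully home, and seat the valve head fully home on top of them. Lower the parts on rather than dropping them, and leave everything else on the bench alone.

Things in the scene. Friction and masses are not known exactly. Their poses are not given: they have to be found in the camera images.
- ring1_mid (a point): loose aluminium ring, blue band, one of up to 5 alike. From its underside up: flange 72 mm wide, 10 thick, with a centring recess below (39 wide, 10 deep); round hub 50 wide from 10 to 36, flat shoulder at 36; spigot 36 wide, 8 high, straight for 3, then coned to 27 wide. 0.11-0.21 kg, stands flange down. Each one seated raises the column by 36 mm. Point: on its axis, 22 mm above its underside, z up
- ring2_mid (a point): loose aluminium ring, blue band, one of up to 5 alike. From its underside up: flange 72 mm wide, 10 thick, with a centring recess below (39 wide, 10 deep); round hub 50 wide from 10 to 36, flat shoulder at 36; spigot 36 wide, 8 high, straight for 3, then coned to 27 wide. 0.11-0.21 kg, stands flange down. Each one seated raises the column by 36 mm. Point: on its axis, 22 mm above its underside, z up
- ring3_mid (a point): loose aluminium ring, blue band, one of up to 5 alike. From its underside up: flange 72 mm wide, 10 thick, with a centring recess below (39 wide, 10 deep); round hub 50 wide from 10 to 36, flat shoulder at 36; spigot 36 wide, 8 high, straight for 3, then coned to 27 wide. 0.11-0.21 kg, stands flange down. Each one seated raises the column by 36 mm. Point: on its axis, 22 mm above its underside, z up
- ring4_mid (a point): loose aluminium ring, blue band, one of up to 5 alike. From its underside up: flange 72 mm wide, 10 thick, with a centring recess below (39 wide, 10 deep); round hub 50 wide from 10 to 36, flat shoulder at 36; spigot 36 wide, 8 high, straight for 3, then coned to 27 wide. 0.11-0.21 kg, stands flange down. Each one seated raises the column by 36 mm. Point: on its axis, 22 mm above its underside, z up
- ring5_mid (a point): loose aluminium ring, blue band, one of up to 5 alike. From its underside up: flange 72 mm wide, 10 thick, with a centring recess below (39 wide, 10 deep); round hub 50 wide from 10 to 36, flat shoulder at 36; spigot 36 wide, 8 high, straight for 3, then coned to 27 wide. 0.11-0.21 kg, stands flange down. Each one seated raises the column by 36 mm. Point: on its axis, 22 mm above its underside, z up
- head_mid (a point): loose valve head, steel, red band. From its underside up: flange 72 mm wide, 10 thick, with a recess below (39 wide, 10 deep); round hub 50 wide from 10 to 36; thin brass stem, then a red cross bar (40 long along x, 10 thick), top at 57. 0.18 kg. Nothing can sit on it. Point: on its axis, 28.5 mm above its underside, z up
- cap_mid (a point): loose orange blanking cap, at the start seated on the pump port and held down by the latch hook. Flange 72 mm across and 10 mm thick with a recess (39 mm across, 10 mm deep) in its under face; round hub 50 mm across from 10 to 36 mm up, flat top. 0.10 kg. Point: on its axis, 18 mm above its under face; z up its axis
- port_top (a point): the fixed pump port: upright steel pipe stub 50 mm across on a grey base plate (130 x 120 mm, 10 mm thick). Point: centre of its flat shoulder, 60 mm above the table; above it stands the centring spigot, 36 mm across and 8 mm high, straight for 3 mm and then coned to 27 mm. x points to the latch's side
- latch_hinge (a point): hinge of the port's draw latch lever, fixed to the port 45 mm from its axis along the port's x, 35 mm above the table; the hinge line is horizontal, along the port's y
- latch_grip (a point): centre of the red grip at the free end of the latch lever, 20 mm wide along the hinge line and 14 mm thick, 70 mm from the hinge. With the latch shut it points away from the port, level to slightly down, about 28 mm above the table, nothing under it
- latch (a joint): angle of the lever, rad: 0 shut (at the start up to 0.06), grows as the grip is lifted up and in towards the port, stop at 1.3. Stiff (about 1.2 N at the grip), stays where left. A steel hook, 10 mm wide, moves with it: shut, it overlaps the cap's flange rim by 6 mm; lifted, it rises, falls outwards and is clear of the cap from about 0.6 on
- rest_top (a point): centre of the top of the fixed cap rest: a narrow blue rail with a flat black rubber top, 100 mm long along its x and 40 mm wide along its y, top 70 mm above the table (foot 110 x 75 mm)
- screwdriver: bystander: screwdriver with green handle, 160 mm, lying; origin at its underside
- wrench: bystander: steel wrench, 150 mm, lying; origin at its underside
- tin: bystander: brass-coloured tin, 48 mm across, 50 mm high; origin at its underside
- jar: bystander: amber jar, 54 mm across, 65 mm high; origin at its underside
- pot: bystander: white lidded pot, 64 mm across, 75 mm high; origin at its underside
- carton: bystander: small cardboard carton 70 x 50 x 40 mm; origin at its underside
- spool: bystander: copper-coloured spool, 52 mm across, 30 mm high; origin at its underside
There are look-alikes about, which are no part of the job. What is shaped like the part that bears ring4_mid but purple is not meant.

How it is judged:
On the way, in this order (a step that is already met when the one before it is completed fails the run):
1. the latch lever is lifted past centre (beyond 0.7 rad) and the hook is free, the cap still on the port (value of joint latch above 0.7 rad and horizontal distance between cap_mid and port_top below 0.02 m), for 0.2 s.
2. the cap stands flat on the rest (z of cap_mid in the frame of rest_top between 0.015 and 0.021 m and y of cap_mid in the frame of rest_top between -0.015 and 0.015 m and x of cap_mid in the frame of rest_top between -0.03 and 0.03 m and angle between cap_mid's own z axis and vertical below 0.06 rad), for 0.2 s.
3. all rings present are stacked on the port, fully home (horizontal distance between each of ring1_mid, ring2_mid, ring3_mid, ring4_mid, ring5_mid and port_top below 0.01 m and angle between each of ring1_mid, ring2_mid, ring3_mid, ring4_mid, ring5_mid's own z axis and vertical below 0.05 rad and (z of ring1_mid in the frame of port_top between 0.0195 and 0.0245 m or z of ring1_mid in the frame of port_top between 0.0555 and 0.0605 m or z of ring1_mid in the frame of port_top between 0.0915 and 0.0965 m or z of ring1_mid in the frame of port_top between 0.1275 and 0.1325 m or z of ring1_mid in the frame of port_top between 0.1635 and 0.1685 m) and (z of ring2_mid in the frame of port_top between 0.0195 and 0.0245 m or z of ring2_mid in the frame of port_top between 0.0555 and 0.0605 m or z of ring2_mid in the frame of port_top between 0.0915 and 0.0965 m or z of ring2_mid in the frame of port_top between 0.1275 and 0.1325 m or z of ring2_mid in the frame of port_top between 0.1635 and 0.1685 m) and (z of ring3_mid in the frame of port_top between 0.0195 and 0.0245 m or z of ring3_mid in the frame of port_top between 0.0555 and 0.0605 m or z of ring3_mid in the frame of port_top between 0.0915 and 0.0965 m or z of ring3_mid in the frame of port_top between 0.1275 and 0.1325 m or z of ring3_mid in the frame of port_top between 0.1635 and 0.1685 m) and (z of ring4_mid in the frame of port_top between 0.0195 and 0.0245 m or z of ring4_mid in the frame of port_top between 0.0555 and 0.0605 m or z of ring4_mid in the frame of port_top between 0.0915 and 0.0965 m or z of ring4_mid in the frame of port_top between 0.1275 and 0.1325 m or z of ring4_mid in the frame of port_top between 0.1635 and 0.1685 m) and (z of ring5_mid in the frame of port_top between 0.0195 and 0.0245 m or z of ring5_mid in the frame of port_top between 0.0555 and 0.0605 m or z of ring5_mid in the frame of port_top between 0.0915 and 0.0965 m or z of ring5_mid in the frame of port_top between 0.1275 and 0.1325 m or z of ring5_mid in the frame of port_top between 0.1635 and 0.1685 m)), for 0.2 s.
At the end, for the whole second after the job is handed in: Latch beyond 0.7 rad; cap flat on the rest, within 15 mm of its middle across and 30 mm along; each ring present, and the valve head above them all, within 2.5 mm of fully home, upright within 0.05 rad, within 10 mm of the port's axis; bystanders moved under 40 mm (all of step 2 and all of step 3 and value of joint latch above 0.7 rad and horizontal distance between head_mid and port_top below 0.01 m and angle between head_mid's own z axis and vertical below 0.05 rad and (z of head_mid in the frame of port_top between 0.134 and 0.139 m or z of head_mid in the frame of port_top between 0.17 and 0.175 m or z of head_mid in the frame of port_top between 0.206 and 0.211 m) and z of head_mid in the frame of ring1_mid above 0.03 m and z of head_mid in the frame of ring2_mid above 0.03 m and z of head_mid in the frame of ring3_mid above 0.03 m and z of head_mid in the frame of ring4_mid above 0.03 m and z of head_mid in the frame of ring5_mid above 0.03 m and distance of each of screwdriver, wrench, tin, jar, pot, carton, spool from where it was at the start of the episode below 0.04 m); the robot touches nothing.
It fails at once if a bystander is pushed more than 40 mm from its place (distance of any of screwdriver, wrench, tin, jar, pot, carton, spool from where it was at the start of the episode above 0.04 m).
It fails at once if a ring or the valve head is dropped onto the column (moves faster than 0.8 m/s within 20 mm of the port's axis) ((horizontal distance between ring1_mid and port_top below 0.02 m and linear speed of ring1 above 0.8 m/s) or (horizontal distance between ring2_mid and port_top below 0.02 m and linear speed of ring2 above 0.8 m/s) or (horizontal distance between ring3_mid and port_top below 0.02 m and linear speed of ring3 above 0.8 m/s) or (horizontal distance between ring4_mid and port_top below 0.02 m and linear speed of ring4 above 0.8 m/s) or (horizontal distance between ring5_mid and port_top below 0.02 m and linear speed of ring5 above 0.8 m/s) or (horizontal distance between head_mid and port_top below 0.02 m and linear speed of head above 0.8 m/s)).
Of ring1, ring2, ring3, ring4, ring5 only 3 to 5 are there at a start; the rules pass over those that are not, and their reading is None.
At some moment in a run one of head may be knocked a few centimetres aside while the robot is not near it.
It also fails if it takes over 210 s, if anything falls off the work surface, if the arm or the gripper's body presses on something with over 40 N, if the wrist force passes 120 N, or if a joint passes its speed limit or range.

## Working session

There is one attempt and no reset: what is moved stays moved. The work goes in short steps, Python scripts to look and compute and a shell command to move; the robot and the scene stay as the last step left them, time stands still between calls to the robot, and variables do not carry over. Pictures are saved under pics/ and viewed, and the job is handed in when it is done.

```bash
ls; mkdir -p pics; cat > h.py <<'E'
import numpy as np, cv2
from station import read_state, read_camera, grasp_offset
from scipy.spatial.transform import Rotation as R
def cam(n):
    c=read_camera(n); c['f']=c['img'].shape[0]/2/np.tan(np.radians(c['vfov'])/2)
    c['R']=cv2.Rodrigues(np.array(c['rvec'],float))[0]; c['t']=np.array(c['tvec'],float).ravel()
    return c
def cloud(c):
    h,w=c['range_z'].shape; v,u=np.mgrid[:h,:w]; z=c['range_z']
    p=np.stack([(u-c['cx'])/c['f']*z,(v-c['cy'])/c['f']*z,z],-1)
    return (p-c['t'])@c['R']
def ray(c,u,v,zp):
    d=np.array([(u-c['cx'])/c['f'],(v-c['cy'])/c['f'],1])@c['R']; o=-c['R'].T@c['t']
    return o+d*(zp-o[2])/d[2]
def proj(c,p):
    q=c['R']@np.array(p,float)+c['t']; return q[:2]/q[2]*c['f']+[c['cx'],c['cy']]
E
python3 - <<'E'
from h import *
print(grasp_offset, read_state())
for n in['scene','side','wrist']:
    c=cam(n); cv2.imwrite(f'pics/{n}0.png',c['img']); print(n,c['vfov'],c['cx'],c['cy'],-c['R'].T@c['t'],c['R'][2],(c['range_z']>0).mean())
E
```

```text
pics
0.0187 {'time': 0.0, 'qpos': array([-1.34951700e+00,  2.07444569e-01,  1.54297205e+00, -1.93140118e-05,
        1.39350631e+00, -1.50491635e-01]), 'joint_vel': array([ 0.00193777, -0.00065538,  0.0005512 , -0.00043741, -0.00047582,
        0.00027783]), 'joint_torque': array([-1.53309566e-04, -3.83036077e+01, -2.91595495e+01, -3.34906472e-04,
        1.04908337e-02, -1.65220985e-05]), 'tcp_pos': array([ 0.20869572, -0.53496583,  0.23010324]), 'eef_rot': array([ 8.25611083e-01, -5.64238408e-01, -8.58994041e-04, -7.87254043e-04]), 'ft_force': array([ 0.13580053, -0.13613185,  0.69876053]), 'ft_torque': array([ 0.03557242, -0.06405599,  0.03204454]), 'gripper_width': 0.08550386371153403}
scene 53.57661513368833 256.400252237325 191.23087708012585 [1.09837742 0.61345518 0.66774044] [-0.57168874 -0.57263257 -0.58759163] 0.9953460693359375
side 53.688109018503326 256.3239081821053 194.14446868317123 [ 0.36371135 -0.60472175  0.80483297] [ 0.16741184  0.63537617 -0.75383712] 0.9957021077473959
wrist 59.778356800494656 254.9603477603194 190.2846724489013 [ 0.27053706 -0.51163411  0.37229663] [-0.24484661 -0.09433968 -0.96496122] 0.9960988362630209
```

View pics/scene0.png

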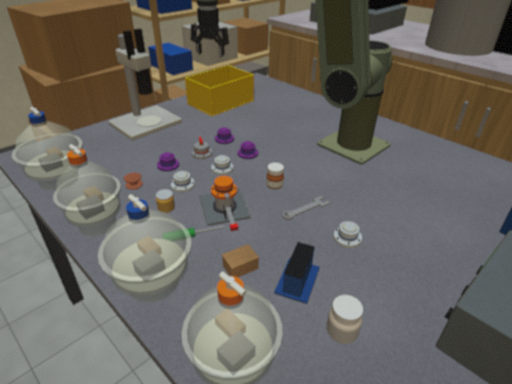

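View pics/side0.png

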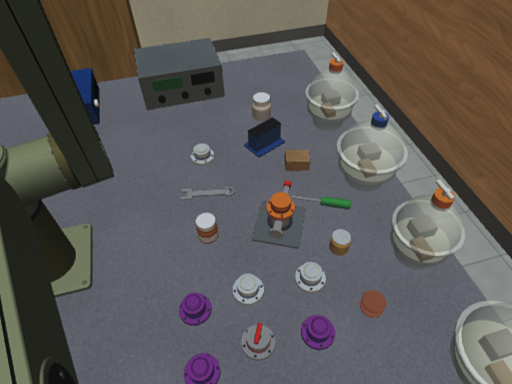

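View pics/wrist0.png

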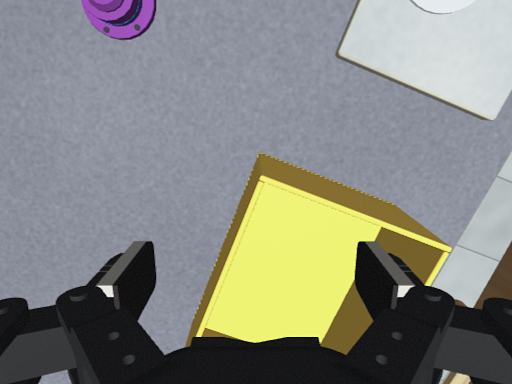

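The scene view shows the port with its orange cap at (224,188), and the lever's red tip at (235,227). There are three pale rings at (181,180), (222,163) and (348,232). Three purple look-alikes are at (224,134), (168,161) and (248,150). The valve head with its red bar is at (201,148), and the blue rest is at (298,272). Next I'll measure these from depth.

```bash
cat > m.py <<'E'
from h import *
def circ(P):
    A=np.c_[2*P[:,:2],np.ones(len(P))]; s=np.linalg.lstsq(A,(P[:,:2]**2).sum(1),rcond=None)[0]
    return s[:2],np.sqrt(s[2]+s[0]**2+s[1]**2)
def blob(c,W,px,r,z0,z1):
    v,u=np.mgrid[:384,:512]; m=(np.hypot(u-px[0],v-px[1])<r)&(W[...,2]>z0)&(W[...,2]<z1)
    return W[m]
E
python3 - <<'E'
from m import *
for n,L in [('scene',dict(cap=(224,188),r1=(181,180),r2=(222,163),r3=(348,232),head=(201,148))),('side',dict(cap=(281,205),r1=(311,276),r2=(248,288),r3=(203,153),head=(258,338)))]:
    c=cam(n); W=cloud(c)
    cv2.imwrite(f'pics/{n}_z.png',cv2.resize(c['img'][100:384 if n=='side' else 300,130:400],None,fx=2.0,fy=2.0,interpolation=3))
    v,u=np.mgrid[:384,:512]
    for k,p in L.items():
        P=blob(c,W,p,28,0.012,0.2); z=P[:,2]
        print(n,k,len(P),'zmax %.4f'%np.percentile(z,99),'med',np.median(P,0).round(3),end=' ')
        zt=np.percentile(z,99)
        T=P[z>zt-.004]; print('top',T[:,:2].mean(0).round(4),len(T), 'bbox',(T[:,:2].min(0)+T[:,:2].max(0)).round(4)/2)
    I=c['img'].astype(int); red=(I[...,2]>150)&(I[...,1]<70)&(I[...,0]<80)
    no,l,s,ce=cv2.connectedComponentsWithStats(red.astype('uint8'))
    for i in range(1,no):
        if s[i,4]>8: print('red',ce[i].round(1),s[i,4],W[l==i].mean(0).round(4))
    blk=(np.abs(W[...,2]-.07)<.006)&(I.max(-1)<60)
    no,l,s,ce=cv2.connectedComponentsWithStats(blk.astype('uint8'))
    for i in range(1,no):
        if s[i,4]>100:
            r=cv2.minAreaRect(W[l==i][:,:2].astype('float32')*1000); print('blk',ce[i].round(1),s[i,4],r, W[l==i].mean(0))
E
```

```text
scene cap 986 zmax 0.0980 med [ 0.587 -0.027  0.061] top [ 0.5741 -0.037 ] 167 bbox [ 0.57315 -0.0372 ]
scene r1 606 zmax 0.0526 med [ 0.601 -0.197  0.036] top [ 0.6878 -0.1515] 109 bbox [ 0.6869 -0.1525]
scene r2 726 zmax 0.0982 med [ 0.458 -0.186  0.038] top [ 0.5741 -0.037 ] 167 bbox [ 0.57315 -0.0372 ]
scene r3 368 zmax 0.0459 med [0.437 0.276 0.036] top [0.4263 0.2696] 80 bbox [0.4256 0.2689]
scene head 430 zmax 0.0570 med [ 0.441 -0.307  0.035] top [ 0.4344 -0.3201] 21 bbox [ 0.43395 -0.3206 ]
red [200.1 139.4] 9 [ 0.4337 -0.3229  0.0568]
red [233.5 225.5] 24 [0.629  0.0637 0.0372]
blk [354.9 134. ] 109 ((37.268306732177734, 21.58776092529297), (45.6109504699707, 113.20380401611328), 27.95259666442871) [0.04337237 0.02589803 0.0702789 ]
blk [299.3 261. ] 647 ((624.0908813476562, 272.9790344238281), (100.16942596435547, 39.486019134521484), 24.248289108276367) [0.62766743 0.27514653 0.07017958]
blk [480.8 348.2] 317 ((559.2057495117188, 618.00634765625), (110.69921875, 4.631595611572266), 89.80609130859375) [0.55925537 0.62340177 0.07015949]
side cap 1018 zmax 0.0980 med [ 0.57 
[... 339 characters left out ...]
45 bbox [0.4251  0.26455]
side head 593 zmax 0.0585 med [ 0.432 -0.331  0.036] top [ 0.4333 -0.3258] 79 bbox [ 0.43285 -0.32485]
red [287.4 182.4] 19 [0.6282 0.0601 0.036 ]
red [257.7 332.5] 62 [ 0.4333 -0.3253  0.0564]
blk [181.9  86.7] 230 ((419.25750732421875, 556.6681518554688), (276.1367492675781, 14.307588577270508), 0.6024917960166931) [0.41604746 0.557763   0.07006472]
blk [264.1 127.7] 315 ((623.2832641601562, 268.58868408203125), (101.5604248046875, 43.440364837646484), 24.0938720703125) [0.62277544 0.26641156 0.06890319]
blk [ 58.5 255.3] 123 ((47.23569869995117, -25.339675903320312), (85.09029388427734, 17.888221740722656), 64.69392395019531) [ 0.04542356 -0.03396027  0.06967209]
```

View pics/side_z.png

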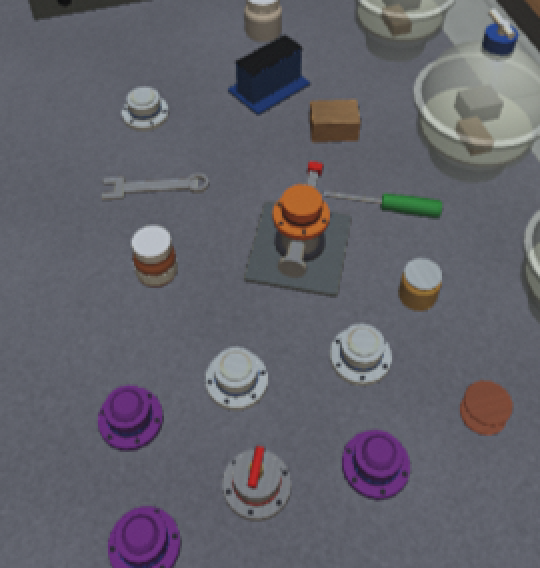

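View pics/scene_z.png

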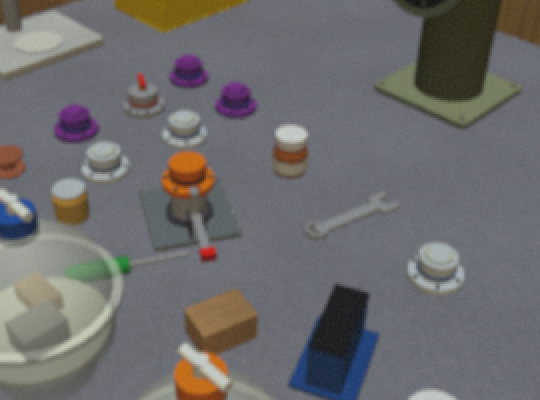

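```bash
cat > go.py <<'E'
from h import *
import sys
def go(x,y,z,yaw=None):
    """delta for tcp to world xyz, tool x axis along yaw deg (mod 180)"""
    s=read_state(); Rm=R.from_quat(s['eef_rot']).as_matrix(); p=s['tcp_pos']
    d=Rm.T@(np.array([x,y,z])-p)*100
    cur=np.degrees(np.arctan2(Rm[1,0],Rm[0,0])); t=0
    if yaw is not None:
        t=cur-yaw; t=(t+90)%180-90
    print('delta cm',d.round(2),'twist %.3f'%np.radians(t),'| alt %.3f'%np.radians(t-np.sign(t)*180),'| cur yaw %.1f q6 %.2f tcp'%(cur,s['qpos'][5]),p.round(4),'t %.1f'%s['time'],'F',s['ft_force'].round(1),'w %.4f'%s['gripper_width'])
if __name__=='__main__': go(*map(float,sys.argv[1:]))
E
python3 - <<'E'
from m import *
from go import go
for n in ['scene','side']:
    c=cam(n);W=cloud(c);I=c['img'].astype(int)
    g=(I[...,1]>1.5*I[...,2])&(I[...,1]>1.5*I[...,0])&(I[...,1]>60)
    P=W[g&(W[...,2]<.05)]; print(n,P.min(0),P.max(0))
c=cam('scene');W=cloud(c)
for p in [(186,226),(200,228),(215,227),(222,226)]: print(p,W[p[1],p[0]].round(3))
c=cam('side');W=cloud(c)
for p in [(293,197),(300,198),(310,200)]: print(p,W[p[1],p[0]].round(3))
go(.6285,.0615,.14,-28.5)
E
```

```text
scene [ 0.7014509  -0.01570273  0.01194626] [0.71585107 0.00283342 0.02664583]
side [ 0.69699167 -0.05393248  0.0130105 ] [ 0.76927573 -0.00722581  0.02929647]
(186, 226) [ 0.693 -0.054 -0.   ]
(200, 228) [ 0.672 -0.021  0.001]
(215, 227) [0.65  0.015 0.014]
(222, 226) [0.636 0.026 0.016]
(293, 197) [0.633 0.022 0.015]
(300, 198) [0.65  0.014 0.014]
(310, 200) [0.674 0.    0.014]
delta cm [-40.4  -60.79   9.12] twist -0.702 | alt 2.440 | cur yaw -68.7 q6 -0.15 tcp [ 0.2089 -0.5357  0.2312] t 0.5 F [ 0.7  0.4 -0.4] w 0.0856
```

```bash
python3 -m handwheel '{"jaw":[1,1,1,1,1,1,1,1,1,1],"delta_pos":[[-20,-30,0],[-40.4,-60.8,0],[-40.4,-60.8,0],[-40.4,-60.8,0],[-40.4,-60.8,0],[-40.4,-60.8,0],[-40.4,-60.8,0],[-40.4,-60.8,0],[-40.4,-60.8,0],[-40.4,-60.8,0]],"twist":[-0.1,-0.2,-0.3,-0.4,-0.5,-0.6,-0.7,-0.7,-0.7,-0.7]}'; python3 go.py .6285 .0615 .14 -28.5
```

```text
time: 1.28
tcp_pos: [0.4493, -0.193, 0.2317]
eef_rot: [0.969, -0.247, 0.001, 0.0]
ft_force: [0.5, -0.5, 0.5]
gripper_width: 0.0854
delta cm [  3.54 -30.92   9.17] twist -0.002 | alt 3.140 | cur yaw -28.6 q6 -0.08 tcp [ 0.4493 -0.193   0.2317] t 1.3 F [ 0.5 -0.5  0.5] w 0.0854
```

```bash
python3 -m handwheel '{"jaw":[1,1,1,1,1,1,1,1,1,1],"delta_pos":[[3.5,-28,0],[3.5,-28,0],[3.5,-28,0],[3.5,-28,0],[3.5,-28,0],[3.5,-28,0],[3.5,-28,0],[3.5,-28,0],[3.5,-28,0],[3.5,-28,0]],"twist":[0,0,0,0,0,0,0,0,0,0]}'; python3 - <<'E'
from m import *
c=cam('wrist');cv2.imwrite('pics/w1.png',c['img']);W=cloud(c)
I=c['img'].astype(int); red=(I[...,2]>130)&(I[...,1]<70)&(I[...,0]<80)
no,l,s,ce=cv2.connectedComponentsWithStats(red.astype('uint8'))
for i in range(1,no):
    if s[i,4]>30: print('red',ce[i].round(1),s[i],W[l==i].mean(0).round(4),np.median(W[l==i],0).round(4))
P=W[(np.abs(W[...,2]-.096)<.004)&(np.hypot(W[...,0]-.573,W[...,1]+.04)<.06)]
print(len(P),P.mean(0)); 
from go import go
go(.6285,.0615,.14,-28.5)
E
```

```text
time: 2.12
tcp_pos: [0.6127, 0.034, 0.2309]
eef_rot: [0.969, -0.247, -0.0, 0.0]
ft_force: [-0.5, -0.3, -0.5]
gripper_width: 0.0854
2104 [ 0.57411294 -0.03932816  0.09557227]
delta cm [ 0.06 -3.24  9.11] twist -0.002 | alt 3.139 | cur yaw -28.6 q6 0.41 tcp [0.6125 0.0334 0.2311] t 2.2 F [-0.3  0.5  0.1] w 0.0855
```

View pics/w1.png

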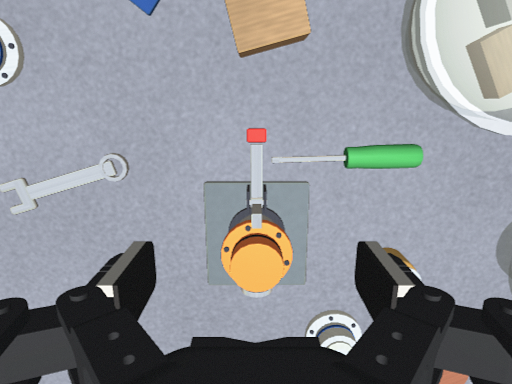

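The wrist view shows the red grip at (256,135), the lever running down to the cap at (258,255), and the screwdriver clear to its right. I'll refine the grip position from this.

```bash
python3 - <<'E'
from m import *
c=cam('wrist');W=cloud(c)
print(c['img'][135,256]); m=np.zeros((384,512),bool); m[129:142,248:265]=1
I=c['img'].astype(int); m&=(I[...,2]>1.8*I[...,1])
print(W[m].mean(0).round(4),W[m].min(0),W[m].max(0),m.sum())
P=W[(np.abs(W[...,2]-.096)<.003)&(np.hypot(W[...,0]-.573,W[...,1]+.04)<.06)]
print(cv2.minEnclosingCircle(P[:,:2].astype('float32')*1000))
m=np.zeros((384,512),bool); m[145:180,252:262]=1
A=W[m];A=A[A[:,2]>.015]; print(np.median(A,0))
from go import go
go(.6285,.0615,.14,-28.5)
E
```

```text
[ 87  96 247]
[0.6287 0.0604 0.0376] [0.61855005 0.05102062 0.03381228] [0.64439094 0.09132071 0.37309216] 221
((573.693359375, -40.63043212890625), 25.3007869720459)
[0.61576272 0.03552404 0.03389676]
delta cm [ 0.05 -3.26  9.12] twist -0.003 | alt 3.139 | cur yaw -28.7 q6 0.41 tcp [0.6125 0.0331 0.2312] t 2.2 F [ 0.3 -1.1 -0.3] w 0.0853
```

```bash
python3 -m handwheel '{"jaw":[0.2,0.2,0.2,0.2,0.2,0.2,0.2,0.2],"delta_pos":[[0.05,-3.1,0],[0.05,-3.1,4],[0.05,-3.1,8],[0.05,-3.1,12],[0.05,-3.1,15],[0.05,-3.1,15],[0.05,-3.1,15],[0.05,-3.1,15]],"twist":[0,0,0,0,0,0,0,0]}'; python3 go.py .6287 .0606 .011 -28.6
```

```text
time: 2.88
tcp_pos: [0.63, 0.0603, 0.0837]
eef_rot: [0.969, -0.248, 0.002, -0.0]
ft_force: [0.8, -0.6, -0.3]
gripper_width: 0.0516
delta cm [-0.15  0.05  7.27] twist -0.001 | alt 3.140 | cur yaw -28.7 q6 0.46 tcp [0.63   0.0603 0.0837] t 2.9 F [ 0.8 -0.6 -0.3] w 0.0516
```

```bash
python3 -m handwheel '{"jaw":[0.2,0.2,0.2,0.2,-1,-1,-1,-1,-1,-1],"delta_pos":[[-0.1,0.05,3],[-0.1,0.05,5],[-0.1,0.05,7],[-0.1,0.05,7],[-0.1,0.05,7],[-0.1,0.05,7],[-0.1,0.05,7],[-0.1,0.05,7],[-0.1,0.05,7],[-0.1,0.05,7]],"twist":[0,0,0,0,0,0,0,0,0,0]}'; python3 go.py .6287 .0606 .012 -28.6
```

```text
time: 3.72
tcp_pos: [0.629, 0.0616, 0.0133]
eef_rot: [0.969, -0.247, 0.002, -0.0]
ft_force: [-0.6, 1.6, 7.5]
gripper_width: 0.0186
delta cm [0.02 0.1  0.13] twist 0.001 | alt -3.141 | cur yaw -28.6 q6 0.46 tcp [0.629  0.0616 0.0133] t 3.7 F [-0.6  1.6  7.5] w 0.0186
```

```bash
python3 -m handwheel '{"jaw":[-1,-1,-1,-1,-1,-1,-1,-1,-1,-1],"delta_pos":[[0,0,-0.7],[0,0,-1.4],[0,0.1,-2.1],[0,0.28,-2.8],[0,0.55,-3.45],[0,0.82,-4.06],[0,1.2,-4.65],[0,1.6,-5.2],[0,2.0,-5.6],[0,2.0,-5.6]],"twist":[0,0,0,0,0,0,0,0,0,0]}'; python3 go.py .6287 .0606 .012 -28.6
```

```text
time: 4.55
tcp_pos: [0.6184, 0.0425, 0.067]
eef_rot: [0.969, -0.247, 0.001, 0.0]
ft_force: [4.5, -1.6, -6.3]
gripper_width: 0.018
delta cm [ 0.03 -2.09  5.5 ] twist -0.001 | alt 3.141 | cur yaw -28.6 q6 0.43 tcp [0.6184 0.0425 0.067 ] t 4.5 F [ 4.5 -1.6 -6.3] w 0.0180
```

```bash
python3 -m handwheel '{"jaw":[-1,-1,-1,-1,-1,-1,0.2,0.2,0.2,0.2],"delta_pos":[[0,0.3,-0.35],[0,0.6,-0.6],[0,0.9,-0.8],[0,1.2,-1.0],[0,1.2,-1.0],[0,1.2,-1.0],[0,1.2,-1.0],[0,1.2,-1.0],[0,1.2,-2.0],[0,1.2,-6.0]],"twist":[0,0,0,0,0,0,0,0,0,0]}'; python3 - <<'E'
from m import *
for n in['scene','side','wrist']:
    c=cam(n); cv2.imwrite(f'pics/{n}2.png',c['img'])
    if n=='side':cv2.imwrite(f'pics/side2c.png',cv2.resize(c['img'][120:280,180:380],None,fx=3,fy=3))
E
python3 go.py .5738 -.04 .25 -28.6
```

```text
time: 5.38
tcp_pos: [0.6057, 0.0338, 0.1208]
eef_rot: [0.969, -0.247, -0.008, 0.001]
ft_force: [0.3, -0.2, -0.8]
gripper_width: 0.0513
delta cm [ -0.05   8.37 -11.77] twist 0.000 | alt -3.141 | cur yaw -28.6 q6 0.41 tcp [0.6154 0.0332 0.1326] t 5.5 F [ 1.2 -0.1  0.2] w 0.0513
```

View pics/side2c.png

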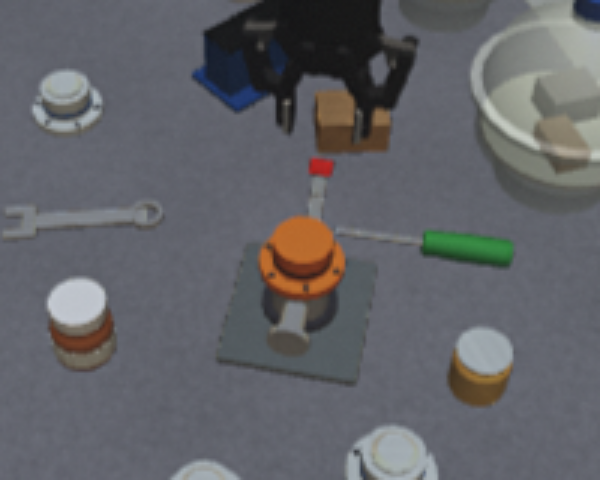

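View pics/wrist2.png

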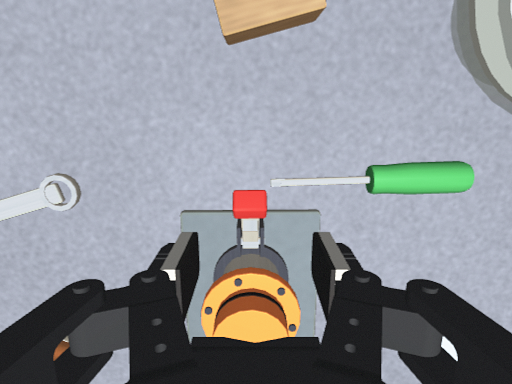

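The lever is up, with the red grip at (250,204) in the wrist view and the cap still seated. I'll measure the lever's angle.

```bash
python3 - <<'E'
from m import *
for n in ['wrist','scene','side']:
    c=cam(n);W=cloud(c);I=c['img'].astype(int)
    m=(I[...,2]>2.2*I[...,1])&(I[...,2]>130)&(np.hypot(W[...,0]-.61,W[...,1]-.025)<.045)&(np.hypot(W[...,0]-.574,W[...,1]+.04)>.045)
    p=W[m].mean(0); h=np.array([.5738+.045*.477,-.04+.045*.879,.035]); d=p-h
    print(n,m.sum(),p.round(4),'elev',np.arctan2(d[2],d[:2]@[.477,.879]),W[m][:,2].max())
E
python3 go.py .5738 -.04 .16 -28.6
```

```text
wrist 942 [0.6182 0.0413 0.0926] elev 0.878846710736569 0.09742907838148578
scene 42 [0.6189 0.0452 0.0934] elev 0.848771304421503 0.09881053127531646
side 36 [0.615  0.0354 0.0928] elev 0.9556390983116172 0.09747938393326919
delta cm [ 0.2   8.25 -3.25] twist 0.000 | alt -3.141 | cur yaw -28.6 q6 0.41 tcp [0.6115 0.0334 0.1274] t 5.7 F [-0.7  0.5 -1.2] w 0.0514
```

```bash
python3 -m handwheel '{"jaw":[1,1,1,1,1,1,1,1],"delta_pos":[[0.1,2,-1],[0.1,5,-1],[0.1,8.25,-1],[0.1,8.25,-1],[0.1,8.25,-1],[0.1,8.25,1],[0.1,8.25,2],[0.1,8.25,2]],"twist":[0,0,0,0,0,0,0,0]}'; python3 go.py .5738 -.04 .070 -28.6
```

```text
time: 6.35
tcp_pos: [0.5706, -0.0382, 0.1036]
eef_rot: [0.969, -0.247, -0.004, -0.0]
ft_force: [-0.7, -0.1, -0.4]
gripper_width: 0.0857
delta cm [0.39 0.   3.36] twist 0.001 | alt -3.141 | cur yaw -28.5 q6 0.28 tcp [ 0.5706 -0.0382  0.1036] t 6.3 F [-0.7 -0.1 -0.4] w 0.0857
```

```bash
python3 -m handwheel '{"jaw":[1,1,1,1,1,-1,-1,-1,-1,-1],"delta_pos":[[0.2,0,1],[0.2,0,2],[0.2,0,3],[0.2,0,3.3],[0.2,0,3.3],[0.2,0,3.3],[0.2,0,3.3],[0.2,0,3.3],[0.2,0,3.3],[0.2,0,3.3]],"twist":[0,0,0,0,0,0,0,0,0,0]}'; python3 go.py .5738 -.04 .16 -28.6
```

```text
time: 7.18
tcp_pos: [0.5755, -0.0406, 0.0755]
eef_rot: [0.969, -0.247, 0.0, -0.0]
ft_force: [-3.0, 1.2, 6.2]
gripper_width: 0.0477
delta cm [-0.17  0.02 -8.45] twist 0.000 | alt -3.141 | cur yaw -28.6 q6 0.28 tcp [ 0.5755 -0.0406  0.0755] t 7.2 F [-3.   1.2  6.2] w 0.0477
```

```bash
python3 -m handwheel '{"jaw":[-1,-1,-1,-1,-1,-1,-1,-1],"delta_pos":[[0,0,-0.5],[0,0,-1.5],[0,0,-3],[0,0,-6],[0,0,-9],[0,0,-12],[0,0,-12],[0,0,-12]],"twist":[0,0,0,0,0,0,0,0]}'; python3 - <<'E'
from m import *
from go import go
for n in['scene','side']:
    c=cam(n); cv2.imwrite(f'pics/{n}3.png',c['img']); W=cloud(c)
    I=c['img'].astype(int); blk=(np.abs(W[...,2]-.07)<.006)&(I.max(-1)<60)&(np.hypot(W[...,0]-.624,W[...,1]-.271)<.07)
    print(cv2.minAreaRect(W[blk][:,:2].astype('float32')*1000))
    P=W[(W[...,2]>.06)&(W[...,2]<.3)&(I[...,2]>1.6*I[...,0])&(I[...,2]>120)&(np.hypot(W[...,0]-.574,W[...,1]+.04)<.05)]
    print(n,P.mean(0),P.min(0),P.max(0))
go(.624,.271,.2,-28.6)
E
```

```text
time: 7.85
tcp_pos: [0.5771, -0.0411, 0.1977]
eef_rot: [0.969, -0.247, 0.003, -0.0]
ft_force: [-0.8, 0.4, -0.8]
gripper_width: 0.0481
((624.394775390625, 273.1593933105469), (101.22122955322266, 39.35364532470703), 23.927440643310547)
scene [ 0.58466296 -0.02919747  0.20510647] [ 0.54619902 -0.0682755   0.18422082] [ 0.61261635 -0.00392569  0.22163733]
((608.4542236328125, 269.9251708984375), (74.82705688476562, 27.254701614379883), 22.401893615722656)
side [ 0.57144686 -0.04925759  0.20490057] [ 0.5393846  -0.07745429  0.18603018] [ 0.60738154 -0.01651617  0.21859788]
delta cm [-10.55 -29.73  -0.64] twist 0.000 | alt -3.141 | cur yaw -28.6 q6 0.28 tcp [ 0.5744 -0.0405  0.1936] t 8.0 F [ 0.3 -0.2 -1.3] w 0.0478
```

View pics/scene3.png

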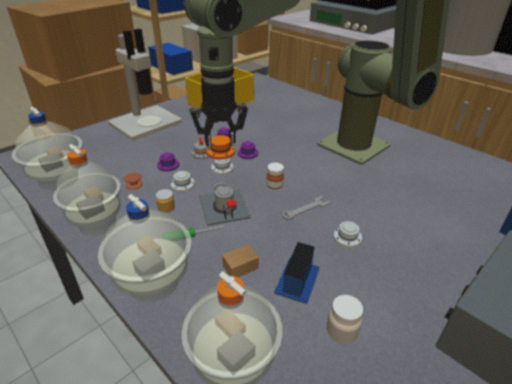

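```bash
python3 -m handwheel '{"jaw":[-1,-1,-1,-1,-1,-1,-1,-1,-1,-1],"delta_pos":[[-1,-3,0],[-2,-6,0],[-3.4,-9.6,0],[-4.8,-13.4,0],[-6.2,-17.2,0],[-7.6,-21,0],[-9,-25,0],[-10,-28,0],[-10.55,-29.7,0],[-10.55,-29.7,0]],"twist":[0,0,0,0,0,0,0,0,0,0]}';python3 -m handwheel '{"jaw":[-1,-1,-1],"delta_pos":[[0,0,0],[0,0,0],[0,0,0]],"twist":[0,0,0]}'; python3 - <<'E'
from m import *
from go import go
for n in['scene','side','wrist']:
    c=cam(n); cv2.imwrite(f'pics/{n}4.png',c['img']); W=cloud(c); I=c['img'].astype(int)
    m=(W[...,2]>.1)&(W[...,2]<.3)&(I[...,2]>1.6*I[...,0])&(I[...,2]>120)&(np.hypot(W[...,0]-.624,W[...,1]-.271)<.05); P=W[m]
    print(n,m.sum(),P.mean(0),P.min(0),P.max(0))
go(.624,.271,.1,-28.6)
E
```

```text
time: 8.78
tcp_pos: [0.6229, 0.2749, 0.191]
eef_rot: [0.97, -0.244, -0.002, 0.0]
ft_force: [-0.9, -0.4, -1.2]
gripper_width: 0.0484
time: 9.03
tcp_pos: [0.6241, 0.2691, 0.193]
eef_rot: [0.969, -0.248, -0.001, 0.001]
ft_force: [-0.0, -0.2, -0.7]
gripper_width: 0.048
scene 752 [0.63243805 0.27984327 0.20104153] [0.59312549 0.24001522 0.17926673] [0.6590802  0.30606002 0.24518949]
side 250 [0.6207573  0.26012557 0.20225558] [0.58909558 0.23092956 0.18425938] [0.65880628 0.29268763 0.21558718]
wrist 15757 [0.62854063 0.27585389 0.2062621 ] [0.59524199 0.24362049 0.17840305] [0.65993844 0.30444992 0.21627325]
delta cm [-0.14 -0.12  9.42] twist -0.002 | alt 3.140 | cur yaw -28.7 q6 0.78 tcp [0.6247 0.2693 0.1942] t 9.2 F [ 0.2  0.3 -1.1] w 0.0481
```

View pics/side4.png

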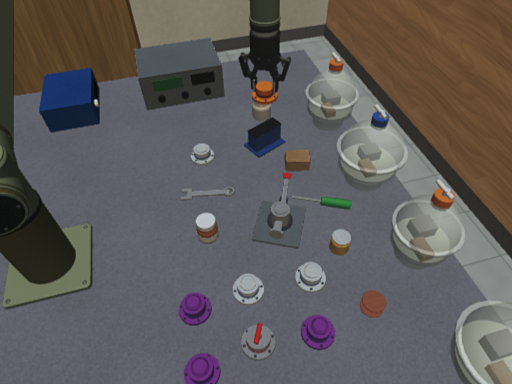

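View pics/wrist4.png

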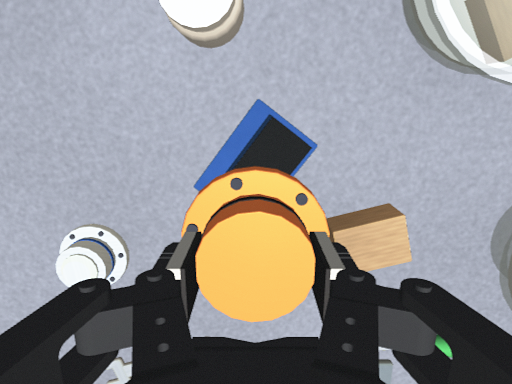

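```bash
python3 -m handwheel '{"jaw":[-1,-1,-1,-1,-1,-1,-1,-1,-1,-1],"delta_pos":[[-0.1,-0.1,2],[-0.1,-0.1,4],[-0.1,-0.1,6],[-0.1,-0.1,8],[-0.1,-0.1,9],[-0.1,-0.1,9.8],[-0.1,-0.1,10.4],[-0.1,-0.1,10.7],[-0.1,-0.1,10.7],[-0.1,-0.1,10.7]],"twist":[0,0,0,0,0,0,0,0,0,0]}';python3 go.py .624 .271 .084 -28.6
```

```text
time: 10.02
tcp_pos: [0.6249, 0.2722, 0.0883]
eef_rot: [0.969, -0.247, 0.001, -0.0]
ft_force: [0.1, 0.4, -0.7]
gripper_width: 0.0479
delta cm [-0.03  0.15  0.43] twist 0.000 | alt -3.141 | cur yaw -28.6 q6 0.78 tcp [0.6249 0.2722 0.0883] t 10.0 F [ 0.1  0.4 -0.7] w 0.0479
```

```bash
python3 -m handwheel '{"jaw":[-1,-1,-1],"delta_pos":[[0,0.1,0.1],[0,0.1,0.2],[0,0.1,0.2]],"twist":[0,0,0]}';python3 -m handwheel '{"jaw":[-1,-1],"delta_pos":[[0,0,0.1],[0,0,0.2]],"twist":[0,0]}';python3 -m handwheel '{"jaw":[-1,-1],"delta_pos":[[0,0,0.1],[0,0,0.1]],"twist":[0,0]}';
```

```text
time: 10.27
tcp_pos: [0.624, 0.2712, 0.0858]
eef_rot: [0.969, -0.247, 0.0, -0.0]
ft_force: [-0.1, -0.1, -1.2]
gripper_width: 0.0479
time: 10.43
tcp_pos: [0.6241, 0.2712, 0.0855]
eef_rot: [0.969, -0.247, 0.0, -0.0]
ft_force: [-5.1, -2.1, 11.2]
gripper_width: 0.048
time: 10.6
tcp_pos: [0.6241, 0.2712, 0.0855]
eef_rot: [0.969, -0.247, 0.0, -0.0]
ft_force: [-5.6, -2.8, 11.7]
gripper_width: 0.048
```

```bash
python3 -m handwheel '{"jaw":[1,1,1,1,1,1,1,1,1,1],"delta_pos":[[0,0,-0.2],[0,0,-0.2],[0,0,-0.2],[0,0,-0.5],[0,0,-1],[0,0,-4],[0,0,-8],[0,0,-11],[0,0,-11],[0,0,-11]],"twist":[0,0,0,0,0,0,0,0,0,0]}';python3 -m handwheel '{"jaw":[1,1],"delta_pos":[[0,0,0],[0,0,0]],"twist":[0,0]}'; python3 - <<'E'
from m import *
from go import go
for n in['scene','side','wrist']:
    c=cam(n); cv2.imwrite(f'pics/{n}5.png',c['img']); W=cloud(c); I=c['img'].astype(int)
    m=(W[...,2]>.065)&(W[...,2]<.15)&(I[...,2]>1.6*I[...,0])&(I[...,2]>100)&(np.hypot(W[...,0]-.624,W[...,1]-.271)<.05); P=W[m]
    print(n,m.sum(),(P.min(0)+P.max(0))/2,P.min(0),P.max(0)); T=P[P[:,2]>.102]
    print(cv2.minEnclosingCircle(T[:,:2].astype('float32')*1000),T[:,2].mean())
    P=W[(np.hypot(W[...,0]-.4255,W[...,1]-.267)<.07)&(W[...,2]>.032)&(W[...,2]<.06)]
    if len(P):print('ring',P[P[:,2]<.039].mean(0),cv2.minEnclosingCircle(P[P[:,2]<.041][:,:2].astype('float32')*1000), P[P[:,2]>.042].mean(0))
go(.4255,.267,.12,-28.6)
E
```

```text
time: 11.43
tcp_pos: [0.626, 0.2718, 0.1965]
eef_rot: [0.969, -0.247, 0.003, -0.002]
ft_force: [-0.1, -0.7, -0.2]
gripper_width: 0.0855
time: 11.6
tcp_pos: [0.6225, 0.2707, 0.1902]
eef_rot: [0.969, -0.247, -0.002, 0.001]
ft_force: [0.3, -0.1, -1.3]
gripper_width: 0.0856
scene 784 [0.61723327 0.27310563 0.08981516] [0.57427343 0.2370784  0.07069765] [0.66019311 0.30913286 0.10893268]
((623.4339599609375, 272.98175048828125), 25.2060546875) 0.10626328753583798
ring [0.43220571 0.27333287 0.03581821] ((424.9120178222656, 269.5968017578125), 26.10388946533203) [0.42625906 0.26909873 0.04419159]
side 299 [0.62529903 0.2648476  0.08930453] [0.5883543  0.23260605 0.06978268] [0.66224377 0.29708914 0.10882639]
((622.4263305664062, 267.9136962890625), 26.201946258544922) 0.10515898740428495
ring [0.42426991 0.25805933 0.03542167] ((425.5021057128906, 264.3534240722656), 25.97185516357422) [0.42440578 0.26431334 0.04387273]
wrist 6159 [0.62314473 0.27079682 0.08808049] [0.58590754 0.23518192 0.06813739] [0.66038193 0.30641172 0.1080236 ]
((623.9478149414062, 270.7485656738281), 24.973569869995117) 0.10553092774761083
ring [0.42951833 0.27741482 0.03562542] ((424.5726013183594, 267.1880798339844), 25.407093048095703) [0.42571446 0.26803856 0.0434942 ]
delta cm [-17.11   9.75   7.08] twist 0.000 | alt -3.141 | cur yaw -28.6 q6 0.78 tcp [0.6227 0.2708 0.1901] t 11.8 F [ 0.3 -0.  -0.3] w 0.0853
```

View pics/wrist5.png

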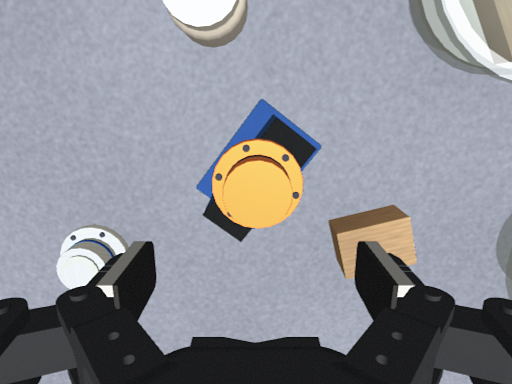

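View pics/scene5.png

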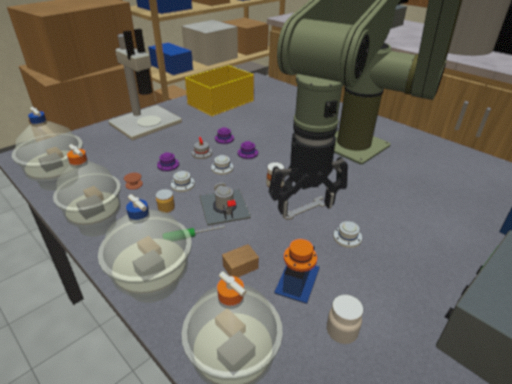

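```bash
python3 -m handwheel '{"jaw":[1,1,1,1,1,1,1,1,1,1],"delta_pos":[[-3.4,2,0],[-6.8,4,0],[-10.2,5.8,1],[-13.6,7.8,3],[-16,9.2,5],[-17.1,9.75,7],[-17.1,9.75,8],[-17.1,9.75,8],[-17.1,9.75,8],[-17.1,9.75,8]],"twist":[0,0,0,0,0,0,0,0,0,0]}';python3 - <<'E'
from m import *
from go import go
c=cam('wrist'); cv2.imwrite(f'pics/w6.png',c['img']); W=cloud(c)
P=W[(np.hypot(W[...,0]-.4255,W[...,1]-.267)<.07)&(W[...,2]>.04)&(W[...,2]<.06)]
print(cv2.minEnclosingCircle(P[:,:2].astype('float32')*1000),P.max(0))
go(.4255,.267,.016,-28.6)
E
```

```text
time: 12.58
tcp_pos: [0.4296, 0.2679, 0.1136]
eef_rot: [0.969, -0.247, 0.001, -0.001]
ft_force: [-0.1, -0.4, 0.5]
gripper_width: 0.0852
((424.7412414550781, 267.2892150878906), 17.407058715820312) [0.44207795 0.28442448 0.04584982]
delta cm [-0.35  0.3   9.78] twist -0.001 | alt 3.141 | cur yaw -28.6 q6 0.89 tcp [0.4297 0.2679 0.1138] t 12.6 F [0.3 1.  0.3] w 0.0854
```

View pics/w6.png

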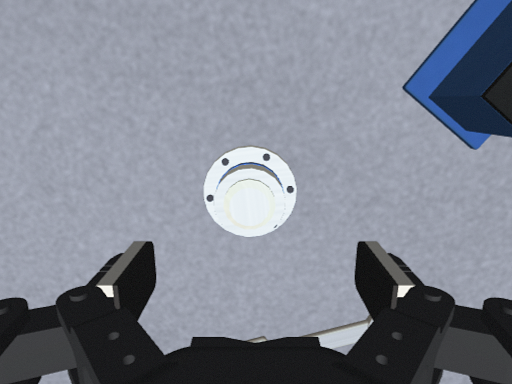

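```bash
python3 -m handwheel '{"jaw":[1,1,1],"delta_pos":[[-0.3,0.3,2],[-0.3,0.3,5],[-0.3,0.3,5]],"twist":[0,0,0]}';python3 -m handwheel '{"jaw":[1,1],"delta_pos":[[0,0,0],[0,0,0]],"twist":[0,0]}';python3 go.py .4248 .2672 .016 -28.6
```

```text
time: 12.88
tcp_pos: [0.4208, 0.2647, 0.0589]
eef_rot: [0.969, -0.247, -0.003, 0.002]
ft_force: [-1.6, -0.5, 0.7]
gripper_width: 0.0852
time: 13.05
tcp_pos: [0.4246, 0.2666, 0.0637]
eef_rot: [0.969, -0.247, 0.001, -0.001]
ft_force: [0.5, 0.3, 0.4]
gripper_width: 0.0854
delta cm [-0.02 -0.06  4.77] twist -0.000 | alt 3.141 | cur yaw -28.6 q6 0.89 tcp [0.4246 0.2666 0.0637] t 13.1 F [0.5 0.3 0.4] w 0.0854
```

```bash
python3 -m handwheel '{"jaw":[1,1,1,1,1,-1,-1,-1,-1,-1],"delta_pos":[[0,0,1.5],[0,-0.05,3],[0,-0.05,4.2],[0,-0.05,4.65],[0,-0.05,4.65],[0,-0.05,4.65],[0,-0.05,4.65],[0,-0.05,4.65],[0,-0.05,4.65],[0,-0.05,4.65]],"twist":[0,0,0,0,0,0,0,0,0,0]}';python3 go.py .4248 .2672 .016 -28.6
```

```text
time: 13.88
tcp_pos: [0.4246, 0.2671, 0.0175]
eef_rot: [0.969, -0.247, 0.001, -0.001]
ft_force: [-1.1, -0.8, 4.6]
gripper_width: 0.0477
delta cm [ 0.01 -0.01  0.15] twist 0.000 | alt -3.141 | cur yaw -28.6 q6 0.89 tcp [0.4246 0.2671 0.0175] t 13.9 F [-1.1 -0.8  4.6] w 0.0477
```

```bash
python3 -m handwheel '{"jaw":[-1,-1,-1,-1,-1,-1,-1,-1],"delta_pos":[[0,0,-1],[0,0,-3],[0,0,-6],[0,0,-10],[0,0,-14],[0,0,-15],[0,0,-15],[0,0,-15]],"twist":[0,0,0,0,0,0,0,0]}';python3 go.py .574 -.0405 .155 -28.6
```

```text
time: 14.55
tcp_pos: [0.4228, 0.2665, 0.1659]
eef_rot: [0.969, -0.247, 0.0, -0.0]
ft_force: [-0.7, 0.5, -2.7]
gripper_width: 0.0475
delta cm [27.97 19.72  1.09] twist 0.000 | alt -3.141 | cur yaw -28.6 q6 0.89 tcp [0.4228 0.2665 0.1659] t 14.6 F [-0.7  0.5 -2.7] w 0.0475
```

```bash
python3 -m handwheel '{"jaw":[-1,-1,-1,-1,-1,-1,-1,-1,-1,-1],"delta_pos":[[2,1.4,0],[5,3.5,0],[8,5.6,0],[11.3,8,0],[14.6,10.3,0],[18,12.7,0],[21.2,15,0],[24.4,17.2,0],[26.7,18.8,0],[27.9,19.7,0]],"twist":[0,0,0,0,0,0,0,0,0,0]}';python3 -m handwheel '{"jaw":[-1,-1,-1,-1],"delta_pos":[[0,0,0],[0,0,0],[0,0,0],[0,0,0]],"twist":[0,0,0,0]}';python3 - <<'E'
from m import *
from go import go
go(.574,-.0405,.115,-28.6)
c=cam('wrist'); cv2.imwrite(f'pics/w7.png',c['img']); W=cloud(c)
c=cam('side'); cv2.imwrite(f'pics/s7.png',cv2.resize(c['img'][120:280,180:380],None,fx=3,fy=3))
E
```

```text
time: 15.38
tcp_pos: [0.5728, -0.0431, 0.162]
eef_rot: [0.969, -0.249, -0.003, 0.001]
ft_force: [-0.8, 0.0, -2.4]
gripper_width: 0.0478
time: 15.72
tcp_pos: [0.5725, -0.0381, 0.1646]
eef_rot: [0.969, -0.246, -0.001, -0.0]
ft_force: [0.5, 0.4, -1.9]
gripper_width: 0.0482
delta cm [0.26 0.13 4.96] twist 0.002 | alt -3.140 | cur yaw -28.5 q6 0.28 tcp [ 0.5725 -0.0381  0.1646] t 15.7 F [ 0.5  0.4 -1.9] w 0.0482
```

View pics/s7.png

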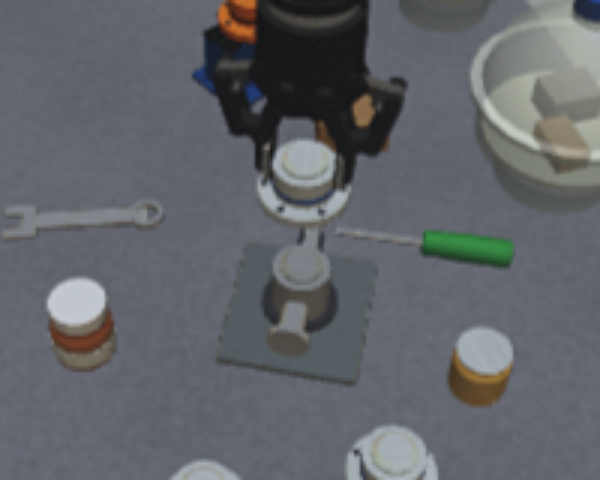

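```bash
python3 -m handwheel '{"jaw":[-1,-1,-1,-1,-1],"delta_pos":[[0.2,0.1,2],[0.2,0.1,4],[0.2,0.1,6],[0.2,0.1,6],[0.2,0.1,6]],"twist":[0,0,0,0,0]}';python3 -m handwheel '{"jaw":[-1,-1,-1,-1],"delta_pos":[[0,0,0],[0,0,0],[0,0,0],[0,0,0]],"twist":[0,0,0,0]}';python3 go.py .574 -.0405 .092 -28.6;python3 - <<'E'
from m import *
# scene/side: ring axis vs port axis: relative measure
for n in ['scene','side']:
    c=cam(n); W=cloud(c); 
    for z0,z1 in [(.040,.061),(.124,.140)]:
        P=W[(np.hypot(W[...,0]-.574,W[...,1]+.0405)<.034)&(W[...,2]>z0)&(W[...,2]<z1)]
        print(n,len(P),circ(P) if len(P)>10 else '',P[:,2].max())
    cv2.imwrite(f'pics/{n}8.png',cv2.resize(c['img'][120:280,180:380],None,fx=3,fy=3))
E
```

```text
time: 16.23
tcp_pos: [0.5737, -0.0407, 0.1048]
eef_rot: [0.969, -0.246, -0.002, 0.0]
ft_force: [0.3, -0.1, -2.0]
gripper_width: 0.0479
time: 16.57
tcp_pos: [0.5761, -0.0419, 0.1072]
eef_rot: [0.969, -0.247, 0.001, -0.0]
ft_force: [-0.4, -0.6, -1.4]
gripper_width: 0.048
delta cm [-0.25 -0.02  1.52] twist 0.000 | alt -3.141 | cur yaw -28.6 q6 0.28 tcp [ 0.5761 -0.0419  0.1072] t 16.6 F [-0.4 -0.6 -1.4] w 0.0480
scene 150 (array([ 0.57461976, -0.03612031]), np.float64(0.021596792974225103)) 0.06093256588889831
scene 202 (array([ 0.57631206, -0.03684998]), np.float64(0.019571503552301337)) 0.13934284629832513
side 152 (array([ 0.57084066, -0.04721119]), np.float64(0.019259845697162086)) 0.060968429545743365
side 271 (array([ 0.57183487, -0.04335818]), np.float64(0.018701415694143877)) 0.13981862788128352
```

```bash
python3 -m handwheel '{"jaw":[-1,-1,-1,-1,-1],"delta_pos":[[-0.15,0,0.5],[-0.15,0,1],[-0.15,0,1.4],[-0.15,0,1.4],[-0.15,0,1.4]],"twist":[0,0,0,0,0]}';python3 -m handwheel '{"jaw":[-1,-1,-1,-1],"delta_pos":[[0,0,0],[0,0,0],[0,0,0],[0,0,0]],"twist":[0,0,0,0]}';python3 go.py .574 -.0405 .0775 -28.6
```

```text
time: 17.08
tcp_pos: [0.5731, -0.0409, 0.0909]
eef_rot: [0.969, -0.247, -0.001, 0.0]
ft_force: [0.1, 0.8, -2.2]
gripper_width: 0.048
time: 17.42
tcp_pos: [0.574, -0.0411, 0.0921]
eef_rot: [0.969, -0.247, 0.0, -0.0]
ft_force: [0.7, 0.7, -2.5]
gripper_width: 0.048
delta cm [-0.03 -0.05  1.46] twist 0.000 | alt -3.141 | cur yaw -28.6 q6 0.28 tcp [ 0.574  -0.0411  0.0921] t 17.4 F [ 0.7  0.7 -2.5] w 0.0480
```

Aligned. Now I'll lower onto the spigot, watching the force.

```bash
python3 -m handwheel '{"jaw":[-1,-1,-1,-1,-1],"delta_pos":[[0,0,0.3],[0,0,0.6],[0,0,0.8],[0,0,0.9],[0,0,0.9]],"twist":[0,0,0,0,0]}';python3 -m handwheel '{"jaw":[-1,-1,-1,-1],"delta_pos":[[0,0,0.2],[0,0,0.4],[0,0,0.5],[0,0,0.5]],"twist":[0,0,0,0]}';python3 go.py .574 -.0405 .0775 -28.6
```

```text
time: 17.83
tcp_pos: [0.5733, -0.041, 0.0822]
eef_rot: [0.969, -0.247, -0.001, 0.0]
ft_force: [-0.2, 0.2, -1.8]
gripper_width: 0.0479
time: 18.17
tcp_pos: [0.5737, -0.041, 0.0777]
eef_rot: [0.969, -0.247, -0.0, 0.0]
ft_force: [0.2, -0.8, -1.4]
gripper_width: 0.0478
delta cm [-0.   -0.06  0.02] twist 0.000 | alt -3.141 | cur yaw -28.6 q6 0.28 tcp [ 0.5737 -0.041   0.0777] t 18.2 F [ 0.2 -0.8 -1.4] w 0.0478
```

```bash
python3 -m handwheel '{"jaw":[-1,-1,-1],"delta_pos":[[0,0,0.1],[0,0,0.15],[0,0,0.15]],"twist":[0,0,0]}';python3 -m handwheel '{"jaw":[1,1,1,1,1,1,1,1,1,1],"delta_pos":[[0,0,-0.1],[0,0,-0.1],[0,0,-0.1],[0,0,-0.3],[0,0,-1],[0,0,-4],[0,0,-8],[0,0,-11],[0,0,-11],[0,0,-11]],"twist":[0,0,0,0,0,0,0,0,0,0]}';python3 - <<'E'
from m import *
from go import go
go(.4438,-.2065,.12,-28.6)
c=cam('wrist'); cv2.imwrite(f'pics/w9.png',c['img']); W=cloud(c)
P=W[(np.hypot(W[...,0]-.574,W[...,1]+.0405)<.05)&(W[...,2]>.08)&(W[...,2]<.12)]
print(P[:,2].max(), cv2.minEnclosingCircle(P[P[:,2]>.1][:,:2].astype('float32')*1000))
c=cam('side'); cv2.imwrite(f'pics/s9.png',c['img'])
E
```

```text
time: 18.42
tcp_pos: [0.5739, -0.0411, 0.0776]
eef_rot: [0.969, -0.247, 0.0, 0.0]
ft_force: [-3.6, 0.7, 5.2]
gripper_width: 0.0477
time: 19.25
tcp_pos: [0.576, -0.0415, 0.1901]
eef_rot: [0.969, -0.247, 0.004, -0.0]
ft_force: [0.6, -0.6, -1.2]
gripper_width: 0.0858
delta cm [-3.77 20.83  6.94] twist 0.000 | alt -3.141 | cur yaw -28.6 q6 0.28 tcp [ 0.576  -0.0415  0.1901] t 19.2 F [ 0.6 -0.6 -1.2] w 0.0858
0.10542978691921435 ((574.0203857421875, -40.64784622192383), 17.400697708129883)
```

View pics/s9.png

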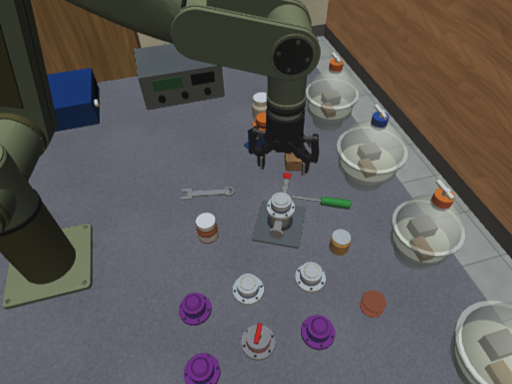

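View pics/w9.png

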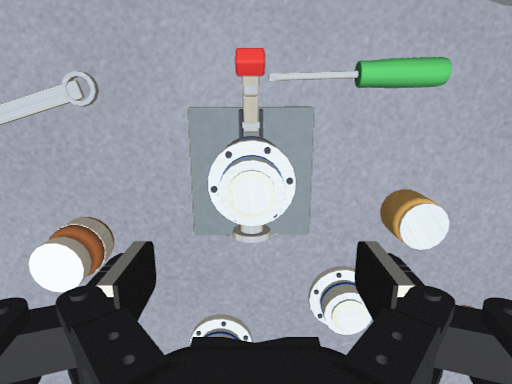

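```bash
python3 go.py .590 -.2175 .115 -28.6; python3 -c "
import sys;from go import go
go(.59,-.2175,.115,-28.6)"
```

```text
delta cm [ 9.92 14.71  7.09] twist 0.000 | alt -3.141 | cur yaw -28.6 q6 0.28 tcp [ 0.5733 -0.0409  0.186 ] t 19.4 F [ 0.3  1.3 -0.4] w 0.0856
delta cm [ 9.92 14.71  7.09] twist 0.000 | alt -3.141 | cur yaw -28.6 q6 0.28 tcp [ 0.5733 -0.0409  0.186 ] t 19.4 F [ 0.3  1.3 -0.4] w 0.0856
```

```bash
python3 -m handwheel '{"jaw":[1,1,1,1,1,1,1,1,1,1],"delta_pos":[[1.5,2.2,0],[3.5,5.2,0],[5.5,8.2,0],[7.5,11.2,2],[9,13.4,5],[9.9,14.7,7],[9.9,14.7,7],[9.9,14.7,7],[9.9,14.7,7],[9.9,14.7,7]],"twist":[0,0,0,0,0,0,0,0,0,0]}';python3 - <<'E'
from m import *
from go import go
c=cam('wrist'); cv2.imwrite(f'pics/w10.png',c['img']); W=cloud(c)
P=W[(np.hypot(W[...,0]-.590,W[...,1]+.2175)<.06)&(W[...,2]>.041)&(W[...,2]<.06)]
a=cv2.minEnclosingCircle(P[:,:2].astype('float32')*1000); print(a)
go(a[0][0]/1000,a[0][1]/1000,.017,-28.6)
E
```

```text
time: 20.18
tcp_pos: [0.5911, -0.2165, 0.1174]
eef_rot: [0.969, -0.246, 0.001, 0.0]
ft_force: [1.0, -0.6, 0.0]
gripper_width: 0.0854
((591.3631591796875, -215.12814331054688), 16.512271881103516)
delta cm [-0.09 -0.12 10.09] twist 0.002 | alt -3.140 | cur yaw -28.5 q6 0.01 tcp [ 0.5914 -0.2165  0.1179] t 20.2 F [ 1.2 -0.7  0.4] w 0.0854
```

View pics/w10.png

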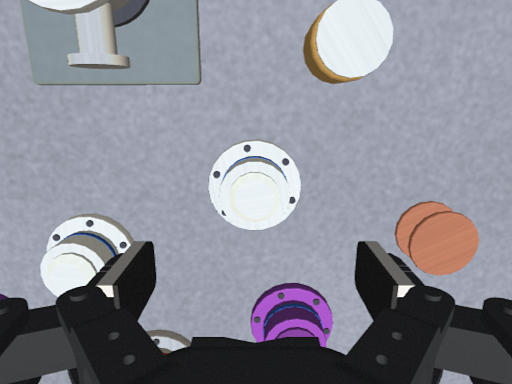

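```bash
python3 -m handwheel '{"jaw":[1,1,1,1,1,1],"delta_pos":[[0,0,3],[-0.1,-0.05,6],[-0.1,-0.05,6],[-0.1,-0.05,6],[-0.1,-0.05,6],[-0.1,-0.05,6]],"twist":[0,0,0,0,0,0]}';python3 - <<'E'
from m import *
from go import go
c=cam('wrist'); W=cloud(c)
P=W[(np.hypot(W[...,0]-.590,W[...,1]+.2175)<.03)&(W[...,2]>.034)&(W[...,2]<.06)]
a=cv2.minEnclosingCircle(P[:,:2].astype('float32')*1000); print(a)
go(.591,-.2155,.017,-28.6)
E
```

```text
time: 20.73
tcp_pos: [0.5918, -0.2172, 0.0592]
eef_rot: [0.969, -0.247, 0.002, 0.001]
ft_force: [0.1, 1.1, 0.2]
gripper_width: 0.0858
((591.1036987304688, -215.6605224609375), 25.094186782836914)
delta cm [-0.17 -0.13  4.21] twist 0.001 | alt -3.141 | cur yaw -28.6 q6 0.01 tcp [ 0.5917 -0.2173  0.0592] t 20.8 F [0.5 0.  0.5] w 0.0855
```

```bash
python3 -m handwheel '{"jaw":[1,1,1,1,1,-1,-1,-1,-1,-1],"delta_pos":[[-0.1,-0.1,1.5],[-0.1,-0.1,3],[-0.1,-0.1,3.9],[-0.1,-0.1,4.2],[-0.1,-0.1,4.2],[-0.1,-0.1,4.2],[-0.1,-0.1,4.2],[-0.1,-0.1,4.2],[-0.1,-0.1,4.2],[-0.1,-0.1,4.2]],"twist":[0,0,0,0,0,0,0,0,0,0]}';python3 go.py .591 -.2155 .017 -28.6
```

```text
time: 21.62
tcp_pos: [0.5906, -0.2159, 0.0159]
eef_rot: [0.969, -0.247, 0.002, 0.0]
ft_force: [0.9, -1.4, 4.4]
gripper_width: 0.0479
delta cm [ 0.01 -0.05 -0.11] twist 0.000 | alt -3.141 | cur yaw -28.6 q6 0.01 tcp [ 0.5906 -0.2159  0.0159] t 21.6 F [ 0.9 -1.4  4.4] w 0.0479
```

```bash
python3 -m handwheel '{"jaw":[-1,-1,-1,-1,-1,-1,-1,-1,-1],"delta_pos":[[0,0,-1],[0,0,-3],[0,0,-6],[0,0,-10],[0,0,-14],[0,0,-17],[0,0,-17.5],[0,0,-17.5],[0,0,-17.5]],"twist":[0,0,0,0,0,0,0,0,0]}';python3 go.py .574 -.0406 .185 -28.6
```

```text
time: 22.37
tcp_pos: [0.5884, -0.2147, 0.1882]
eef_rot: [0.969, -0.247, -0.001, -0.0]
ft_force: [0.1, -0.2, -2.3]
gripper_width: 0.0483
delta cm [ -9.59 -14.6    0.34] twist 0.000 | alt -3.141 | cur yaw -28.6 q6 0.01 tcp [ 0.5884 -0.2147  0.1882] t 22.4 F [ 0.1 -0.2 -2.3] w 0.0483
```

```bash
python3 -m handwheel '{"jaw":[-1,-1,-1,-1,-1,-1,-1,-1,-1,-1],"delta_pos":[[-1.2,-1.8,0],[-3,-4.6,0],[-5,-7.6,0],[-7,-10.6,0],[-8.6,-13,0],[-9.5,-14.2,0],[-9.75,-14.6,0],[-9.75,-14.6,1],[-9.75,-14.6,3],[-9.75,-14.6,4]],"twist":[0,0,0,0,0,0,0,0,0,0]}';python3 -m handwheel '{"jaw":[-1,-1,-1,-1,-1,-1],"delta_pos":[[0,0,0],[0,0,0],[0,0,0],[0,0,0],[0,0,0],[0,0,0]],"twist":[0,0,0,0,0,0]}';python3 go.py .574 -.0406 .1119 -28.6
```

```text
time: 23.2
tcp_pos: [0.5722, -0.0417, 0.1461]
eef_rot: [0.969, -0.248, -0.002, 0.001]
ft_force: [-1.7, 0.9, -2.9]
gripper_width: 0.0478
time: 23.7
tcp_pos: [0.5742, -0.0407, 0.1502]
eef_rot: [0.969, -0.247, 0.001, -0.0]
ft_force: [0.7, -0.6, -1.2]
gripper_width: 0.0477
delta cm [-0.03  0.01  3.83] twist -0.000 | alt 3.142 | cur yaw -28.6 q6 0.28 tcp [ 0.5742 -0.0407  0.1502] t 23.7 F [ 0.7 -0.6 -1.2] w 0.0477
```

```bash
python3 -m handwheel '{"jaw":[-1,-1,-1,-1,-1,-1,-1,-1],"delta_pos":[[0,0,0.8],[0,0,1.6],[0,0,2.3],[0,0,2.6],[0,0,2.6],[0,0,2.6],[0,0,2.6],[0,0,2.6]],"twist":[0,0,0,0,0,0,0,0]}';python3 go.py .574 -.0406 .1119 -28.6
```

```text
time: 24.37
tcp_pos: [0.574, -0.0404, 0.1237]
eef_rot: [0.969, -0.247, 0.0, 0.0]
ft_force: [-0.0, 0.4, -0.8]
gripper_width: 0.048
delta cm [0.01 0.01 1.18] twist 0.000 | alt -3.141 | cur yaw -28.6 q6 0.28 tcp [ 0.574  -0.0404  0.1237] t 24.4 F [-0.   0.4 -0.8] w 0.0480
```

```bash
python3 -m handwheel '{"jaw":[-1,-1,-1,-1,-1,-1],"delta_pos":[[0,0,0.3],[0,0,0.6],[0,0,0.9],[0,0,1.1],[0,0,1.15],[0,0,1.15]],"twist":[0,0,0,0,0,0]}';python3 -m handwheel '{"jaw":[-1,-1,-1],"delta_pos":[[0,0,0.1],[0,0,0.2],[0,0,0.2]],"twist":[0,0,0]}'
```

```text
time: 24.87
tcp_pos: [0.5734, -0.0403, 0.1119]
eef_rot: [0.969, -0.247, -0.0, 0.0]
ft_force: [-1.2, 0.5, 0.6]
gripper_width: 0.0476
time: 25.12
tcp_pos: [0.5735, -0.0403, 0.1119]
eef_rot: [0.969, -0.247, -0.0, 0.0]
ft_force: [-5.0, 1.5, 10.8]
gripper_width: 0.0482
```

Seated at TCP z 0.1119, as predicted. Release and go on to the next ring.

```bash
python3 -m handwheel '{"jaw":[1,1,1,1,1,1,1,1,1,1],"delta_pos":[[0,0,-0.2],[0,0,-0.2],[0,0,-0.2],[0,0,-0.4],[0,0,-1],[0,0,-4],[0,0,-7],[0,0,-8],[0,0,-8],[0,0,-8]],"twist":[0,0,0,0,0,0,0,0,0,0]}';python3 - <<'E'
from m import *
from go import go
c=cam('wrist'); cv2.imwrite(f'pics/w11.png',c['img']); W=cloud(c)
P=W[(np.hypot(W[...,0]-.574,W[...,1]+.0405)<.05)&(W[...,2]>.125)&(W[...,2]<.16)]
print(P[:,2].max(), cv2.minEnclosingCircle(P[P[:,2]>.136][:,:2].astype('float32')*1000))
go(.4435,-.2065,.115,-28.6)
E
```

```text
time: 25.95
tcp_pos: [0.5739, -0.0404, 0.1902]
eef_rot: [0.969, -0.247, 0.001, -0.0]
ft_force: [0.3, -0.1, -0.1]
gripper_width: 0.0853
0.1416814880079024 ((573.6525268554688, -39.87906265258789), 17.179895401000977)
delta cm [-3.38 20.79  7.38] twist 0.000 | alt -3.141 | cur yaw -28.6 q6 0.28 tcp [ 0.5728 -0.0402  0.1887] t 26.0 F [-0.5 -0.5 -0.3] w 0.0852
```

```bash
python3 -m handwheel '{"jaw":[1,1,1,1,1,1,1,1,1,1],"delta_pos":[[-0.4,2.5,0],[-0.9,5.6,0],[-1.5,9,0],[-2,12.5,1],[-2.5,15.5,3],[-3,18.5,5],[-3.4,20.4,7],[-3.4,20.8,7.3],[-3.4,20.8,7.3],[-3.4,20.8,7.3]],"twist":[0,0,0,0,0,0,0,0,0,0]}';python3 - <<'E'
from m import *
from go import go
c=cam('wrist'); cv2.imwrite(f'pics/w12.png',c['img']); W=cloud(c)
P=W[(np.hypot(W[...,0]-.444,W[...,1]+.2065)<.05)&(W[...,2]>.034)&(W[...,2]<.06)]
a=cv2.minEnclosingCircle(P[:,:2].astype('float32')*1000); print(a)
go(a[0][0]/1000,a[0][1]/1000,.060,-28.6)
E
```

```text
time: 26.83
tcp_pos: [0.444, -0.2061, 0.1161]
eef_rot: [0.969, -0.247, -0.001, -0.001]
ft_force: [0.7, 0.5, 0.6]
gripper_width: 0.0855
((444.0119934082031, -204.16566467285156), 24.90439224243164)
delta cm [-0.19 -0.14  5.7 ] twist 0.001 | alt -3.141 | cur yaw -28.6 q6 -0.11 tcp [ 0.445  -0.2063  0.117 ] t 26.9 F [-0.5 -0.1  0.7] w 0.0856
```

View pics/w12.png

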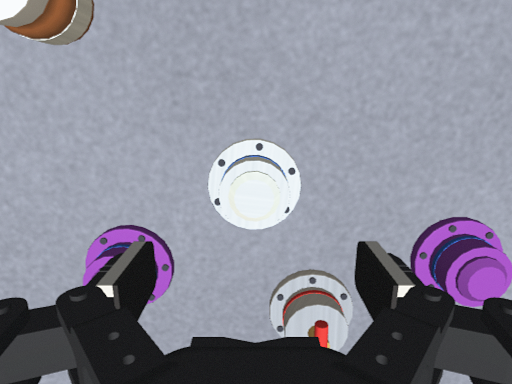

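```bash
python3 -m handwheel '{"jaw":[1,1,1,1,1,1],"delta_pos":[[-0.15,-0.15,3],[-0.15,-0.15,5.7],[-0.15,-0.15,5.7],[-0.15,-0.15,5.7],[-0.15,-0.15,5.7],[-0.15,-0.15,5.7]],"twist":[0,0,0,0,0,0]}';python3 go.py .444 -.2045 .017 -28.6
```

```text
time: 27.38
tcp_pos: [0.4456, -0.2054, 0.062]
eef_rot: [0.969, -0.246, 0.002, 0.001]
ft_force: [0.5, 0.1, 0.6]
gripper_width: 0.0854
delta cm [-0.21 -0.01  4.5 ] twist 0.001 | alt -3.141 | cur yaw -28.5 q6 -0.11 tcp [ 0.4456 -0.2054  0.062 ] t 27.4 F [0.5 0.1 0.6] w 0.0854
```

```bash
python3 -m handwheel '{"jaw":[1,1,1,1,1,-1,-1,-1,-1,-1],"delta_pos":[[-0.1,0,1.5],[-0.1,0,3],[-0.1,0,4.2],[-0.1,0,4.4],[-0.1,0,4.4],[-0.1,0,4.4],[-0.1,0,4.4],[-0.1,0,4.4],[-0.1,0,4.4],[-0.1,0,4.4]],"twist":[0,0,0,0,0,0,0,0,0,0]}';python3 go.py .444 -.2045 .017 -28.6
```

```text
time: 28.22
tcp_pos: [0.444, -0.2051, 0.0174]
eef_rot: [0.969, -0.247, 0.001, 0.001]
ft_force: [0.1, 0.9, 4.9]
gripper_width: 0.048
delta cm [-0.03 -0.05  0.04] twist 0.000 | alt -3.141 | cur yaw -28.6 q6 -0.11 tcp [ 0.444  -0.2051  0.0174] t 28.2 F [0.1 0.9 4.9] w 0.0480
```

```bash
python3 -m handwheel '{"jaw":[-1,-1,-1,-1,-1,-1,-1,-1,-1,-1],"delta_pos":[[0,0,-1],[0,0,-3],[0,0,-6],[0,0,-10],[0,0,-14],[0,0,-17.5],[0,0,-19.5],[0,0,-20],[0,0,-20],[0,0,-20]],"twist":[0,0,0,0,0,0,0,0,0,0]}';python3 -m handwheel '{"jaw":[-1,-1,-1,-1,-1,-1,-1,-1,-1,-1],"delta_pos":[[0.3,-2,0],[0.8,-5,0],[1.4,-8.4,0],[2,-11.8,0],[2.6,-15,0],[3.2,-18,0],[3.5,-20,0],[3.55,-20.6,0],[3.55,-20.6,0],[3.55,-20.6,0]],"twist":[0,0,0,0,0,0,0,0,0,0]}';python3 -m handwheel '{"jaw":[-1,-1,-1,-1,-1,-1],"delta_pos":[[0,0,0.8],[0,0,1.6],[0,0,2.4],[0,0,3],[0,0,3],[0,0,3]],"twist":[0,0,0,0,0,0]}';python3 go.py .574 -.0406 .1494 -28.6
```

```text
time: 29.05
tcp_pos: [0.4418, -0.2036, 0.2146]
eef_rot: [0.969, -0.247, -0.001, -0.0]
ft_force: [-0.8, -0.3, -2.2]
gripper_width: 0.0479
time: 29.88
tcp_pos: [0.5708, -0.0404, 0.2134]
eef_rot: [0.969, -0.247, -0.002, 0.0]
ft_force: [0.6, 0.7, -0.6]
gripper_width: 0.0478
time: 30.38
tcp_pos: [0.5718, -0.0405, 0.1849]
eef_rot: [0.969, -0.247, -0.001, 0.0]
ft_force: [0.6, -0.8, -1.0]
gripper_width: 0.048
delta cm [ 0.2  -0.1   3.55] twist -0.000 | alt 3.141 | cur yaw -28.6 q6 0.28 tcp [ 0.5718 -0.0405  0.1849] t 30.4 F [ 0.6 -0.8 -1. ] w 0.0480
```

```bash
python3 -m handwheel '{"jaw":[-1,-1,-1,-1,-1,-1,-1,-1],"delta_pos":[[0.1,-0.05,0.8],[0.1,-0.05,1.6],[0.1,-0.05,2.2],[0.1,-0.05,2.3],[0.1,-0.05,2.3],[0.1,-0.05,2.3],[0.1,-0.05,2.3],[0.1,-0.05,2.3]],"twist":[0,0,0,0,0,0,0,0]}';python3 go.py .574 -.0406 .1494 -28.6
```

```text
time: 31.05
tcp_pos: [0.5739, -0.0404, 0.1633]
eef_rot: [0.969, -0.247, 0.0, -0.0]
ft_force: [-0.3, -0.2, -1.3]
gripper_width: 0.0483
delta cm [0.01 0.02 1.39] twist 0.000 | alt -3.141 | cur yaw -28.6 q6 0.28 tcp [ 0.5739 -0.0404  0.1633] t 31.1 F [-0.3 -0.2 -1.3] w 0.0483
```

```bash
python3 -m handwheel '{"jaw":[-1,-1,-1,-1,-1,-1],"delta_pos":[[0,0,0.3],[0,0,0.7],[0,0,1.0],[0,0,1.25],[0,0,1.35],[0,0,1.35]],"twist":[0,0,0,0,0,0]}';python3 -m handwheel '{"jaw":[-1,-1,-1],"delta_pos":[[0,0,0.1],[0,0,0.2],[0,0,0.2]],"twist":[0,0,0]}'
```

```text
time: 31.55
tcp_pos: [0.5736, -0.0403, 0.1495]
eef_rot: [0.969, -0.247, -0.0, -0.0]
ft_force: [-0.8, 0.1, 0.8]
gripper_width: 0.048
time: 31.8
tcp_pos: [0.5738, -0.0403, 0.1494]
eef_rot: [0.969, -0.247, 0.0, -0.0]
ft_force: [-4.4, 1.0, 10.1]
gripper_width: 0.0475
```

```bash
python3 -m handwheel '{"jaw":[1,1,1,1,1,1,1,1,1,1],"delta_pos":[[0,0,-0.2],[0,0,-0.2],[0,0,-0.2],[0,0,-0.4],[0,0,-1],[0,0,-4],[0,0,-7],[0,0,-8],[0,0,-8],[0,0,-8]],"twist":[0,0,0,0,0,0,0,0,0,0]}';python3 - <<'E'
from m import *
from go import go
c=cam('wrist'); cv2.imwrite(f'pics/w13.png',c['img']); W=cloud(c)
P=W[(np.hypot(W[...,0]-.574,W[...,1]+.0405)<.05)&(W[...,2]>.16)&(W[...,2]<.2)]
print(P[:,2].max(), cv2.minEnclosingCircle(P[P[:,2]>.172][:,:2].astype('float32')*1000))
for n in['side','scene']:
    c=cam(n);W=cloud(c);cv2.imwrite(f'pics/{n}13.png',c['img']);I=c['img'].astype(int)
    m=(I[...,2]>2.2*I[...,1])&(I[...,2]>130)&(W[...,2]>.045)&(W[...,2]<.065)&(W[...,1]<-.1)
    print(n,m.sum(),W[m].mean(0),W[m].min(0),W[m].max(0))
go(.433,-.325,.2,-28.6)
E
```

```text
time: 32.63
tcp_pos: [0.5738, -0.0404, 0.2277]
eef_rot: [0.969, -0.247, 0.001, -0.0]
ft_force: [-0.5, 0.4, -0.2]
gripper_width: 0.0853
0.17732032135654976 ((574.2774047851562, -39.04481887817383), 17.37002182006836)
side 82 [ 0.43275818 -0.32620904  0.056155  ] [ 0.42127781 -0.34311324  0.05204289] [ 0.44447698 -0.30691203  0.05996152]
scene 14 [ 0.43418866 -0.32103785  0.05619833] [ 0.42523708 -0.33953276  0.05360005] [ 0.44381148 -0.30487662  0.05853383]
delta cm [ 1.43 31.68  2.53] twist 0.000 | alt -3.142 | cur yaw -28.6 q6 0.28 tcp [ 0.5722 -0.0401  0.2249] t 32.8 F [-0.8 -0.1 -0.2] w 0.0856
```

View pics/side13.png

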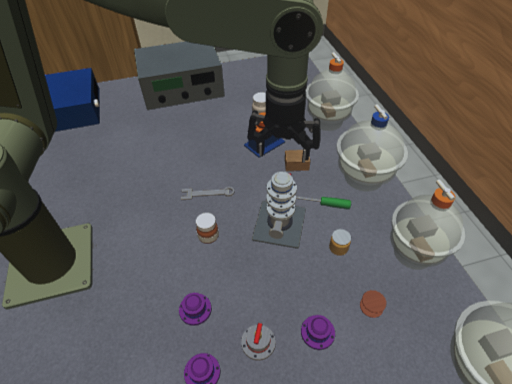

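View pics/scene13.png

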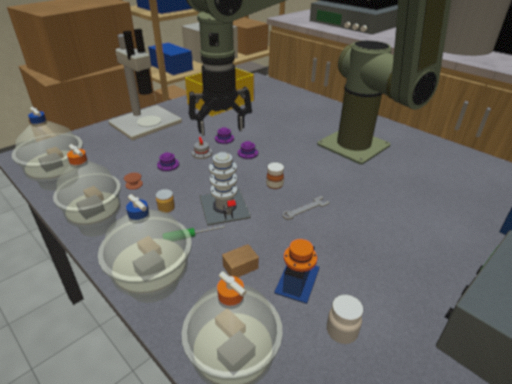

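```bash
python3 -m handwheel '{"jaw":[1,1,1,1,1,1,1,1,1,1],"delta_pos":[[0.1,3,0],[0.3,6.5,0],[0.5,10,0],[0.7,14,0],[0.9,18,0],[1.1,22,0],[1.3,26,2],[1.4,29.5,5],[1.4,31.7,8],[1.4,31.7,9]],"twist":[0,0,0,0,0,0,0,0,0,0]}';python3 -m handwheel '{"jaw":[1,1],"delta_pos":[[0,0,0],[0,0,0]],"twist":[0,0]}';python3 - <<'E'
from m import *
from go import go
c=cam('wrist'); cv2.imwrite(f'pics/w14.png',c['img']); W=cloud(c);I=c['img'].astype(int)
D=np.hypot(W[...,0]-.4335,W[...,1]+.3236)
P=W[(D<.04)&(W[...,2]>.028)&(W[...,2]<.039)]
print(cv2.minEnclosingCircle(P[:,:2].astype('float32')*1000))
P=W[(D<.05)&(W[...,2]>.005)&(W[...,2]<.014)]; print(circ(P),cv2.minEnclosingCircle(P[:,:2].astype('float32')*1000))
go(.4335,-.3236,.06,-28.6)
E
```

```text
time: 33.62
tcp_pos: [0.4291, -0.3265, 0.1315]
eef_rot: [0.968, -0.249, -0.004, -0.002]
ft_force: [-1.4, 0.4, -0.7]
gripper_width: 0.0855
time: 33.78
tcp_pos: [0.4333, -0.324, 0.1355]
eef_rot: [0.969, -0.247, -0.002, -0.001]
ft_force: [0.5, -0.1, 0.0]
gripper_width: 0.0851
((433.3597717285156, -325.0638122558594), 24.951744079589844)
(array([ 0.43279649, -0.32607948]), np.float64(0.03170776601922231)) ((433.3656921386719, -325.0206604003906), 35.85403060913086)
delta cm [-0.14 -0.03  7.72] twist 0.001 | alt -3.141 | cur yaw -28.6 q6 -0.30 tcp [ 0.4346 -0.3246  0.1372] t 33.8 F [ 0.1 -0.5  0.3] w 0.0854
```

View pics/w14.png

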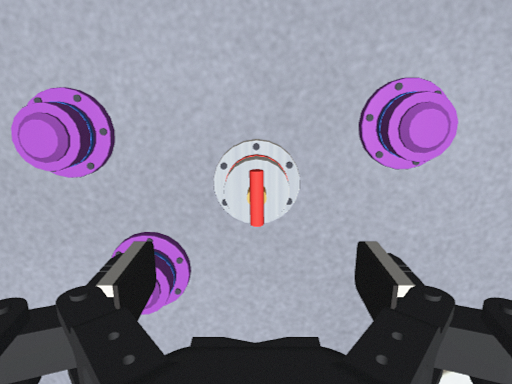

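```bash
python3 -m handwheel '{"jaw":[1,1,1,1,1,1],"delta_pos":[[-0.1,0,3],[-0.1,0.03,6],[-0.1,0.03,7.2],[-0.1,0.03,7.2],[-0.1,0.03,7.2],[-0.1,0.03,7.2]],"twist":[0,0,0,0,0,0]}';python3 go.py .4334 -.325 .0165 -28.6
```

```text
time: 34.33
tcp_pos: [0.4349, -0.326, 0.0674]
eef_rot: [0.969, -0.246, 0.002, 0.001]
ft_force: [-0.0, 0.2, 0.3]
gripper_width: 0.0856
delta cm [-0.2  -0.03  5.09] twist 0.001 | alt -3.140 | cur yaw -28.5 q6 -0.30 tcp [ 0.4349 -0.326   0.0674] t 34.3 F [-0.   0.2  0.3] w 0.0856
```

```bash
python3 -m handwheel '{"jaw":[1,1,1,1,1,-1,-1,-1,-1,-1],"delta_pos":[[-0.1,0,1.8],[-0.1,0,3.5],[-0.1,0,4.7],[-0.1,0,5.0],[-0.1,0,5.0],[-0.1,0,5.0],[-0.1,0,5.0],[-0.1,0,5.0],[-0.1,0,5.0],[-0.1,0,5.0]],"twist":[0,0,0,0,0,0,0,0,0,0]}';python3 go.py .574 -.0406 .23 -28.6
```

```text
time: 35.17
tcp_pos: [0.4334, -0.3258, 0.0169]
eef_rot: [0.969, -0.247, 0.001, 0.001]
ft_force: [0.6, 0.1, 6.2]
gripper_width: 0.0482
delta cm [ -1.24 -31.75 -21.35] twist 0.000 | alt -3.142 | cur yaw -28.6 q6 -0.31 tcp [ 0.4334 -0.3258  0.0169] t 35.2 F [0.6 0.1 6.2] w 0.0482
```

```bash
python3 -m handwheel '{"jaw":[-1,-1,-1,-1,-1,-1,-1,-1,-1,-1],"delta_pos":[[0,0,-1],[0,0,-3],[0,0,-6],[0,0,-10],[0,0,-14],[0,0,-18],[0,0,-21.5],[0,0,-23],[0,0,-23],[0,0,-23]],"twist":[0,0,0,0,0,0,0,0,0,0]}';python3 -m handwheel '{"jaw":[-1,-1,-1,-1,-1,-1,-1,-1,-1,-1],"delta_pos":[[-0.1,-2,0],[-0.2,-5,0],[-0.35,-8.5,0],[-0.5,-12.2,0],[-0.65,-16,0],[-0.8,-20,0],[-0.95,-24,0],[-1.1,-27.5,0],[-1.2,-30.3,0],[-1.2,-31.75,0]],"twist":[0,0,0,0,0,0,0,0,0,0]}';python3 -m handwheel '{"jaw":[-1,-1,-1,-1,-1,-1],"delta_pos":[[0,0,0],[0,0,0],[0,0,0],[0,0,1],[0,0,2],[0,0,2]],"twist":[0,0,0,0,0,0]}';python3 go.py .574 -.0406 .1849 -28.6
```

```text
time: 36.0
tcp_pos: [0.4322, -0.3246, 0.2458]
eef_rot: [0.969, -0.247, 0.0, 0.0]
ft_force: [-0.0, 0.0, -2.6]
gripper_width: 0.0479
time: 36.83
tcp_pos: [0.5724, -0.0363, 0.2413]
eef_rot: [0.969, -0.245, -0.004, -0.001]
ft_force: [0.2, -1.3, -1.0]
gripper_width: 0.0475
time: 37.33
tcp_pos: [0.5713, -0.0409, 0.2218]
eef_rot: [0.969, -0.248, -0.003, 0.0]
ft_force: [-0.6, -0.3, -2.1]
gripper_width: 0.0478
delta cm [ 0.24 -0.16  3.69] twist -0.002 | alt 3.140 | cur yaw -28.7 q6 0.28 tcp [ 0.5713 -0.0409  0.2218] t 37.3 F [-0.6 -0.3 -2.1] w 0.0478
```

```bash
python3 -m handwheel '{"jaw":[-1,-1,-1,-1,-1,-1,-1,-1],"delta_pos":[[0.1,-0.05,0.8],[0.1,-0.05,1.6],[0.1,-0.05,2.2],[0.1,-0.05,2.3],[0.1,-0.05,2.3],[0.1,-0.05,2.3],[0.1,-0.05,2.3],[0.1,-0.05,2.3]],"twist":[0,0,0,0,0,0,0,0]}';python3 go.py .574 -.0402 .1849 -28.6; python3 - <<'E'
from m import *
c=cam('side');cv2.imwrite('pics/s15.png',cv2.resize(c['img'][110:270,190:390],None,fx=3,fy=3))
E
```

```text
time: 38.0
tcp_pos: [0.5752, -0.0402, 0.2029]
eef_rot: [0.969, -0.247, 0.001, -0.0]
ft_force: [0.3, -0.6, -2.2]
gripper_width: 0.0479
delta cm [-0.11  0.06  1.8 ] twist 0.000 | alt -3.141 | cur yaw -28.6 q6 0.28 tcp [ 0.5752 -0.0402  0.2029] t 38.0 F [ 0.3 -0.6 -2.2] w 0.0479
```

View pics/s15.png

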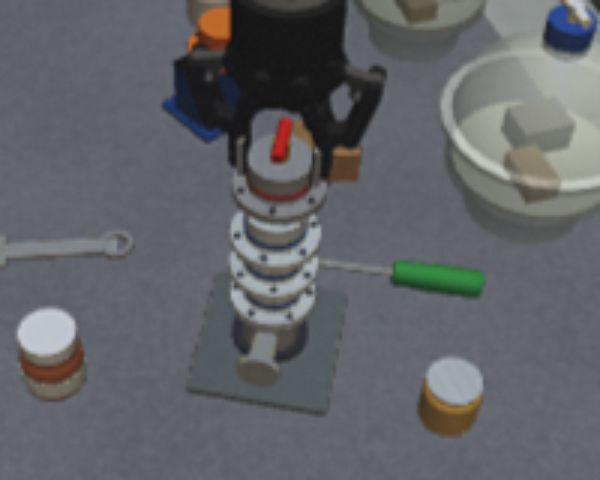

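The head is held upright over the three-ring column. Lowering it now.

```bash
python3 -m handwheel '{"jaw":[-1,-1,-1,-1,-1,-1,-1,-1],"delta_pos":[[-0.1,0,0.3],[-0.1,0,0.6],[-0.1,0,0.9],[-0.1,0,1.2],[-0.1,0,1.5],[-0.1,0,1.7],[-0.1,0,1.75],[-0.1,0,1.75]],"twist":[0,0,0,0,0,0,0,0]}';python3 -m handwheel '{"jaw":[-1,-1,-1],"delta_pos":[[0,0,0.1],[0,0,0.2],[0,0,0.2]],"twist":[0,0,0]}'
```

```text
time: 38.72
tcp_pos: [0.574, -0.0397, 0.1849]
eef_rot: [0.969, -0.247, 0.0, -0.0]
ft_force: [0.1, 0.4, -0.4]
gripper_width: 0.0484
time: 38.97
tcp_pos: [0.5743, -0.0397, 0.1848]
eef_rot: [0.969, -0.247, 0.001, -0.0]
ft_force: [-3.5, 1.3, 7.0]
gripper_width: 0.0479
```

```bash
python3 -m handwheel '{"jaw":[1,1,1,1,1,1,1,1,1,1],"delta_pos":[[0,0,-0.2],[0,0,-0.2],[0,0,-0.2],[0,0,-0.4],[0,0,-1],[0,0,-4],[0,0,-8],[0,0,-12],[0,0,-13],[0,0,-13]],"twist":[0,0,0,0,0,0,0,0,0,0]}';python3 -m handwheel '{"jaw":[1,1,1,1],"delta_pos":[[0,2,0],[0,5,0],[0,7,0],[0,7,0]],"twist":[0,0,0,0]}';python3 - <<'E'
from m import *
for n in['scene','side','wrist']:
    c=cam(n);W=cloud(c);cv2.imwrite(f'pics/{n}16.png',c['img']);I=c['img'].astype(int)
    D=np.hypot(W[...,0]-.574,W[...,1]+.0405)
    P=W[(D<.05)&(W[...,2]>.1)&(W[...,2]<.25)]
    Q=P[(P[:,2]>.195)&(P[:,2]<.208)]
    print(n,'ztop',np.percentile(P[:,2],99.5),'hub',cv2.minEnclosingCircle(Q[:,:2].astype('float32')*1000),Q[:,2].max())
    m=(I[...,2]>2.2*I[...,1])&(I[...,2]>130)&(np.hypot(W[...,0]-.615,W[...,1]-.04)<.04)&(D>.05)&(W[...,2]<.13)
    if m.sum(): print('grip',m.sum(),W[m].mean(0))
    m=(W[...,2]>.1)&(W[...,2]<.115)&(np.hypot(W[...,0]-.624,W[...,1]-.271)<.04)
    if m.sum(): print('cap',cv2.minEnclosingCircle(W[m][:,:2].astype('float32')*1000),np.median(W[m][:,2]))
print(read_state()['time'],read_state()['tcp_pos'])
E
```

```text
time: 39.8
tcp_pos: [0.5767, -0.0403, 0.3191]
eef_rot: [0.969, -0.247, 0.006, -0.0]
ft_force: [0.0, -0.0, 0.5]
gripper_width: 0.0854
time: 40.13
tcp_pos: [0.5382, -0.1037, 0.3108]
eef_rot: [0.969, -0.249, -0.002, 0.001]
ft_force: [0.7, -1.0, -0.4]
gripper_width: 0.0855
scene ztop 0.22573995954693973 hub ((572.85791015625, -36.40708923339844), 27.050600051879883) 0.2076634007017169
grip 39 [0.61869559 0.04475948 0.09321629]
cap ((624.5094604492188, 272.4685974121094), 26.096717834472656) 0.10622181514414002
side ztop 0.22528264915399726 hub ((573.0883178710938, -41.03310775756836), 25.41786003112793) 0.2068226392472393
cap ((618.8048706054688, 244.11968994140625), 9.999999747378752e-05) 0.10435086455659524
wrist ztop 0.2251016655268871 hub ((574.2569580078125, -39.27558135986328), 25.065105438232422) 0.20584733806154062
grip 183 [0.61453967 0.03471455 0.09132188]
40.2833 [ 0.53999625 -0.10083878  0.31152081]
```

View pics/side16.png

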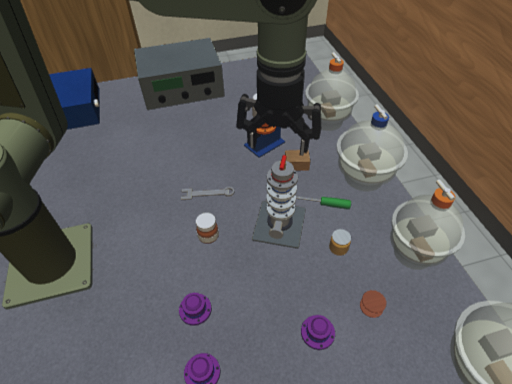

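View pics/scene16.png

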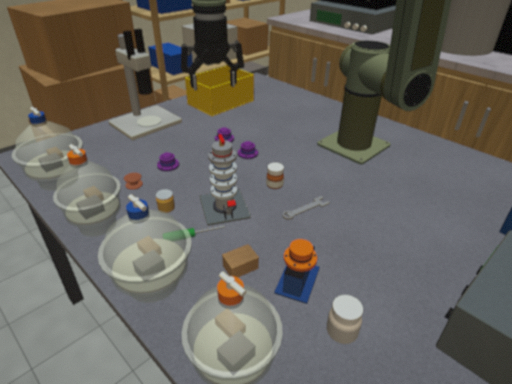

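The head's top reads 0.225 m, against 0.225 expected. The cap is on the rest, the latch is up, and the bystanders are where they were.

```bash
python3 -c "
from station import sign_off; print(sign_off())"
```

```text
the job is handed in; nothing more can be done
None
```

I finished every step and handed the job in at about 40 s. Sign-off reports no verdict, so the checks below are my own measurements.

- **Latch:** I lifted the lever and left it open at roughly 0.95 rad by the cameras, which is past the 0.7 needed. The three views gave 0.85 to 0.96 rad for the lever's elevation; the joint angle reads about 0.1 more.
- **Cap:** It stands flat on the rest, within about 1–3 mm of the middle. Its hub reads at a height of 0.1055–0.106 m, as expected.
- **Rings:** Three aluminium rings were present and all three are stacked. Each stopped at the expected height when lowered, to within about 0.1 mm at the gripper. I left the three purple look-alikes alone.
- **Valve head:** It sits on top of the rings with its top at 0.225 m; fully home is 0.225. It is about 1 mm off the port's axis by the wrist camera.
- **Bystanders:** They look unmoved in the last pictures, though I did not measure each one. The gripper was clear of everything at hand-in.

**Disagreements:** the scene and side cameras differ by up to 5 mm sideways. In the last pictures the scene camera put the head about 4 mm off the axis, still inside the 10 mm limit. The last side view of the cap was blocked by the gripper, so the cap check there rests on the scene camera and the earlier wrist view. No check failed.

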